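Pack and book out samples at a testing post

ROBOT

A 6-joint arm with a two-finger parallel gripper is mounted at the origin on the work surface. World frame = base frame: x ahead of the robot, y to its left, z up, the work surface at z = 0. Lengths are in m, angles in rad, forces in N, time in s.
With the tool pointing down it reaches from about 0.3 to 0.95 m from the base axis. Payload 3.1 kg.
Tool frame: the origin (TCP) lies between the finger pads; the fingertips stand 14 mm ahead of it and the grasp point (between the pads) lies 5 mm behind it (arm.tip_reach is the distance from the TCP to the fingertips, in m); z points along the fingers, y is the line along which they close (so a half turn about z gives the same grasp; the last joint's range is limited). The gripper opens to 85 mm and grips with 20 to 120 N. Pads are 22 mm wide; open, the fingers measure 114 mm over their backs; the gripper's body (76 mm by 85 mm) begins 54 mm behind the grasp point. The pads swing forward as they close: fully open they stand 13 mm farther back than shut.
Start: joints at [-1.291, 0.308, 1.634, -0, 1.2, -0.07], TCP at [0.214, -0.587, 0.245] pointing down, gripper open.
Joint ranges: [-3.06, 3.06], [-0.79, 1.96], [0.05, 2.63], [-1.19, 4.34], [0.05, 2.64], [-2.94, 2.94]. Speed limits (rad/s): [2.79, 2.79, 3.14, 3.14, 3.14, 3.14].

INTERFACE

Orientations are given as [roll, pitch, yaw] about the fixed x, y, z axes, in that order (R = Rz(yaw) Ry(pitch) Rx(roll)).
In Python, from cell import arm gives the robot as it stands.
- The arm moves only by the tool apply_moves, never from a script. Its argument "increments" is a list of rows, each an object with "jaw": the opening, from -1 (shut) to 1 (fully open); "dp": the shift along the world's x, y, z in mm, a list of three; "rot": the turn, a rotation vector about the world's x, y, z in degrees, a list of three. A call has 1 to 5 rows; each row is the pose to reach, as a shift and turn from the pose commanded when the call began; what a row does not reach only later rows make up. A row lasts 1/10 s, in which the tool goes at most 50 mm and 8.59 degrees, less where a joint would pass 70% of its speed; a pose out of reach is approached as far as the arm can. A call with a gripper value outside its range is refused whole. The fingers move at their own pace and stop on an object; "squeeze" is the grip in N (left out, the last holds). Time passes only in rows, so rows that repeat a pose let the fingers close. It gives the time, the measured TCP pose, the force, the opening and the grip force at its end, in the units of the state.
- arm.sense(): the state, without advancing time (a new reading comes with each control period).
- arm.grab_frame(name): name is "scene" or "top" or "wrist"; returns a dict with "image" (420x560x3 uint8, blue, green, red), "fx", "fy", "cx", "cy" (pixels), "world_to_cam" (4x4, takes a point from world to camera coordinates); the wrist camera has in their place "mount" (4x4, takes a point from camera to tool coordinates, whose origin is the TCP and whose axes are the flange's). Camera axes: x right, y down, z forward; pixel columns grow to the right and rows downward; lengths in m; the calibration is good to about 2 mm. A picture is of the moment at which its call begins: read the wrist's pose just before it. There is no depth.
- arm.close_job(): hands the job in; it is judged then, once.
The state is a dict: "clock": time; "joint_pos": joint angles; "dq": joint speeds; "joint_efforts": joint torques, N m; "position": TCP position; "ee_rot": TCP orientation; "contact_force": force on the tool from outside, world axes, zero at the start; "wrist_torque": the same for the moment, N m; "opening": opening from 0.0 (shut) to 1.0 (fully open); "grip_force": force on a finger pad.
Only numpy, scipy, OpenCV 4.12 (cv2) and the standard library are available. Lean on these libraries where they do the work, as an engineer would, in place of code of your own. Each camera call takes 0.05 s, during which the arm holds its last target. There are 200 camera calls.

TASK

Stand all the sample jars and cartons that are on the table upright in a single row in the grey transport crate, down on its floor. When all are in, take the hand scanner and read two barcodes, first the one on the crate's sloping side panel, then the one on the docket stand: point the window squarely at the middle of the label from about 10 cm away and hold it steady there for a good second. Then lay the scanner back in its tray, feet down, let go, and leave everything else on the table where it is.

Things in the scene. Friction and masses are not known exactly. Their poses are not given: they have to be found in the camera images.
- crate: Grey open crate, fixed, 282 x 85 x 45 mm outside (x, y, z), walls and floor 5 mm, inside 272 x 75 mm. Origin: centre of its underside; x along its long side. On its -y side a 100 mm label panel slopes out at 45 degrees, to 83 mm from the centre line. All six containers fit in one row along x (cartons with their x side along the row: 248 mm in all).
- crate_label (a point): Centre of the white barcode label (78 x 40 mm) on the crate's sloping panel, 23 mm above the table. z: straight out of the label (sideways and up at 45 degrees).
- docket: Docket stand, fixed: a clear sloping board about 130 mm wide and 80 mm high on a white base, that faces the robot (-x) and up at 45 degrees. Origin: centre of its underside.
- docket_label (a point): Centre of the barcode (75 x 42 mm) in the middle of the docket stand's sloping board, 40 mm above the table. z: straight out of the paper (towards the stand's -x and up at 45 degrees).
- tray: Grey shallow tray, the scanner's place, fixed, 198 x 93 x 20 mm, walls and floor 4 mm thick, inside 190 x 85 mm. Origin: centre of its underside; x along its length, the scanner's nose to +x.
- scanner: White hand scanner, 0.2 kg, 170 mm long, 58 mm wide at the head, 80 mm high lying on its two feet. Origin: level with the soles, under the middle; x along the handle to the nose, z up. Handle: bar 32 mm wide (y), 34 mm high, axis 62 mm above the origin, x from -75 to 25 mm. The head bends down by 45 degrees. In the tray the origin is 4 mm above the tray's.
- scanner_grip (a point): Point on the handle's axis to grip from above with the fingers closing along the scanner's y; at (-10, 0, 62) mm in the scanner's frame.
- scanner_window (a point): Centre of the amber window on the end of the head, at (73, 0, 20) mm in the scanner's frame. Its x axis is the line of sight: forward and down at 45 degrees when the scanner is level.
- jar_wide: Widest jar with red screw cap and heavy grey foot: cylinder, 50 mm diameter, 90 mm high, 0.16 kg. Origin: centre of its underside. May be absent.
- jar_slim: Middle jar, slim and fairly tall, with red screw cap and heavy grey foot: cylinder, 42 mm diameter, 105 mm high, 0.14 kg. Origin: centre of its underside. May be absent.
- jar_tall: Tallest jar with red screw cap and heavy grey foot: cylinder, 46 mm diameter, 122 mm high, 0.18 kg. Origin: centre of its underside. May be absent.
- carton_thin: Thin brown carton, 32 x 60 x 105 mm (x, y, z), heaviest at the bottom, 0.10 kg. Origin: centre of its underside. May be absent.
- carton_thick: Thick white carton, 42 x 56 x 92 mm (x, y, z), heaviest at the bottom, 0.13 kg. Origin: centre of its underside. May be absent.
- jar_small: Smallest jar with red screw cap and heavy grey foot: cylinder, 36 mm diameter, 85 mm high, 0.09 kg. Origin: centre of its underside. May be absent.
- tape_roll: Bystander: roll of label tape lying flat, 68 mm across, 32 mm high, among the containers. Origin: centre of its underside.
- tube_rack: Bystander: pink rack with red-capped tubes, 85 x 200 x 115 mm, at the far edge. Origin: centre of its underside.
- sanitiser: Bystander: pink pump bottle, 72 mm diameter, 190 mm high, at the far edge. Origin: centre of its underside.
- charger: Bystander: white charger plug, 45 x 45 x 28 mm. Origin: centre of its underside.
- marker: Bystander: white marker pen lying flat, 140 mm long, 16 mm thick. Origin: under its middle.
Things that resemble listed ones, but are neither listed nor needed, are in the scene too. Leave any purple look-alike of the scanner alone. There is more than one size of the tray; the one meant has the size given above.

How it is judged:
On the way, in this order (a step that is already met when the one before it is completed fails the run):
1. all containers present stand upright in the crate, on its floor (x of jar_wide in the frame of crate between -0.13 and 0.13 m and y of jar_wide in the frame of crate between -0.03 and 0.03 m and z of each of jar_wide, jar_slim, jar_tall, carton_thin, carton_thick, jar_small in the frame of crate below 0.011 m and angle between each of jar_wide, jar_slim, jar_tall, carton_thin, carton_thick, jar_small's own z axis and vertical below 0.12 rad and linear speed of each of jar_wide, jar_slim, jar_tall, carton_thin, carton_thick, jar_small below 0.03 m/s and x of jar_slim in the frame of crate between -0.13 and 0.13 m and y of jar_slim in the frame of crate between -0.03 and 0.03 m and x of jar_tall in the frame of crate between -0.13 and 0.13 m and y of jar_tall in the frame of crate between -0.03 and 0.03 m and x of carton_thin in the frame of crate between -0.13 and 0.13 m and y of carton_thin in the frame of crate between -0.03 and 0.03 m and x of carton_thick in the frame of crate between -0.13 and 0.13 m and y of carton_thick in the frame of crate between -0.03 and 0.03 m and x of jar_small in the frame of crate between -0.13 and 0.13 m and y of jar_small in the frame of crate between -0.03 and 0.03 m), for 0.3 s.
2. the held scanner is aimed at the middle of the crate's label, squarely (within 25 degrees), from 60 to 150 mm, and held still for 1 s (x of crate_label in the frame of scanner_window between 0.06 and 0.15 m and y of crate_label in the frame of scanner_window between -0.018 and 0.018 m and z of crate_label in the frame of scanner_window between -0.018 and 0.018 m and z of scanner_window in the frame of crate_label above 0.05 m and angle between the x axis of scanner_window and the z axis of crate_label, either way round below 0.45 rad and linear speed of scanner below 0.02 m/s and angular speed of scanner below 0.15 rad/s and contact force between the fingers and scanner above 0.5 N), for 1 s.
3. then likewise at the docket's barcode for 1 s (x of docket_label in the frame of scanner_window between 0.06 and 0.15 m and y of docket_label in the frame of scanner_window between -0.018 and 0.018 m and z of docket_label in the frame of scanner_window between -0.018 and 0.018 m and z of scanner_window in the frame of docket_label above 0.05 m and angle between the x axis of scanner_window and the z axis of docket_label, either way round below 0.45 rad and linear speed of scanner below 0.02 m/s and angular speed of scanner below 0.15 rad/s and contact force between the fingers and scanner above 0.5 N), for 1 s.
At the end, for the whole second after the job is handed in: All containers present stand upright (within 7 degrees) on the crate's floor, inside its walls, and the scanner lies at rest feet down in its tray (centre within 35 mm along and 25 mm across), released (all of step 1 and x of scanner in the frame of tray between -0.035 and 0.035 m and y of scanner in the frame of tray between -0.025 and 0.025 m and z of scanner in the frame of tray below 0.012 m and angle between scanner's own z axis and vertical below 0.15 rad and linear speed of scanner below 0.03 m/s); the robot touches nothing.
It fails at once if a bystander (tape roll, tube rack, pump bottle, charger, marker) is shifted by more than 30 mm (distance of any of tape_roll, tube_rack, sanitiser, charger, marker from where it was at the start of the episode above 0.03 m).
Of jar_wide, jar_slim, jar_tall, carton_thin, carton_thick, jar_small only 4 to 6 are there at a start; the rules pass over those that are not, and their reading is None.
At some moment in a run one of jar_wide, jar_slim, jar_tall, carton_thick, jar_small may be knocked a few centimetres aside while the robot is not near it.
It also fails if it takes over 210 s, if anything falls off the work surface, if the arm or the gripper's body presses on something with over 40 N, if the wrist force passes 120 N, or if a joint passes its speed limit or range.

## Working session

There is one attempt and no reset: what is moved stays moved. The work goes in short steps, Python scripts to look and compute and a tool call to move; the robot and the scene stay as the last step left them, time stands still between calls to the robot, and variables do not carry over. Pictures are saved under pics/ and viewed, at most 14 in all, crops included, and the job is handed in when it is done.

Besides the shell and the picture viewer there is one more tool, called after ">>>" as name(argument=value, ...), one argument or row to a line, values as JSON. apply_moves: Moves the arm, as the interface text tells. Its arguments: {"type":"object","properties":{"increments":{"type":"array","items":{"type":"object","properties":{"jaw":{"type":"number"},"dp":{"type":"array","items":{"type":"number"}},"rot":{"type":"array","items":{"type":"number"}}}}},"squeeze":{"type":"number"}},"required":["increments"]}

```bash
ls; mkdir -p pics
cat > h.py <<'E'
import numpy as np, cv2
from cell import arm
def ray(f,u,v):
    W=np.array(f["world_to_cam"]); R=W[:3,:3]; t=W[:3,3]
    d=R.T@np.array([(u-f["cx"])/f["fx"],(v-f["cy"])/f["fy"],1.]); return -R.T@t,d
def onz(f,u,v,z):
    o,d=ray(f,u,v); return o+d*(z-o[2])/d[2]
def proj(f,p):
    W=np.array(f["world_to_cam"]); c=W[:3,:3]@np.array(p)+W[:3,3]
    return f["fx"]*c[0]/c[2]+f["cx"],f["fy"]*c[1]/c[2]+f["cy"]
E
python3 - <<'E'
from h import *
import pickle
for n in("scene","top"):
    f=arm.grab_frame(n); pickle.dump(f,open(n+".pkl","wb"))
    cv2.imwrite(f"pics/{n}0.png",cv2.resize(f["image"],(800,600),interpolation=cv2.INTER_CUBIC))
    print(n,f["fx"],f["fy"],f["cx"],f["cy"]);print(np.round(f["world_to_cam"],3))
f=arm.grab_frame("wrist");print(np.round(f["mount"],3),f["fx"]);print(arm.sense())
E
```

```text
pics
scene 468.1620923166203 468.1620923166203 281.15176410459037 210.88703872504473
[[-0.819  0.574  0.007  0.411]
 [ 0.394  0.571 -0.72  -0.113]
 [-0.418 -0.587 -0.694  1.616]
 [ 0.     0.     0.     1.   ]]
top 534.9978193517022 534.9978193517022 279.1220123532479 216.26832495514026
[[ 0.01  -1.     0.002 -0.065]
 [-0.99  -0.01  -0.139  0.509]
 [ 0.139 -0.    -0.99   1.432]
 [ 0.     0.     0.     1.   ]]
[[-0.002 -0.953 -0.302  0.077]
 [ 1.    -0.001 -0.002 -0.   ]
 [ 0.001 -0.302  0.953 -0.129]
 [ 0.     0.     0.     1.   ]] 298.6587981735484
{'clock': 0.15, 'joint_pos': array([-1.29067181e+00,  3.08820316e-01,  1.63483922e+00,  1.28501981e-05,
        1.19968588e+00, -6.96530041e-02]), 'dq': array([-0.0005773 , -0.00024029, -0.00429866,  0.00057072, -0.00013758,
        0.00062109]), 'joint_efforts': array([-1.04443602e-04, -4.15803194e+01, -2.77146113e+01, -9.25275549e-05,
        6.04069181e-03,  2.03598307e-05]), 'position': array([ 0.21402291, -0.58658721,  0.2443275 ]), 'ee_rot': array([-3.13984498e+00, -1.33924516e-04,  3.49772731e-01]), 'contact_force': array([-0.08461819,  0.66043481,  0.02579357]), 'wrist_torque': array([-0.01971948,  0.0020518 , -0.02174539]), 'grip_force': 0.0, 'opening': 1.0004629371545233}
```

View pics/top0.png

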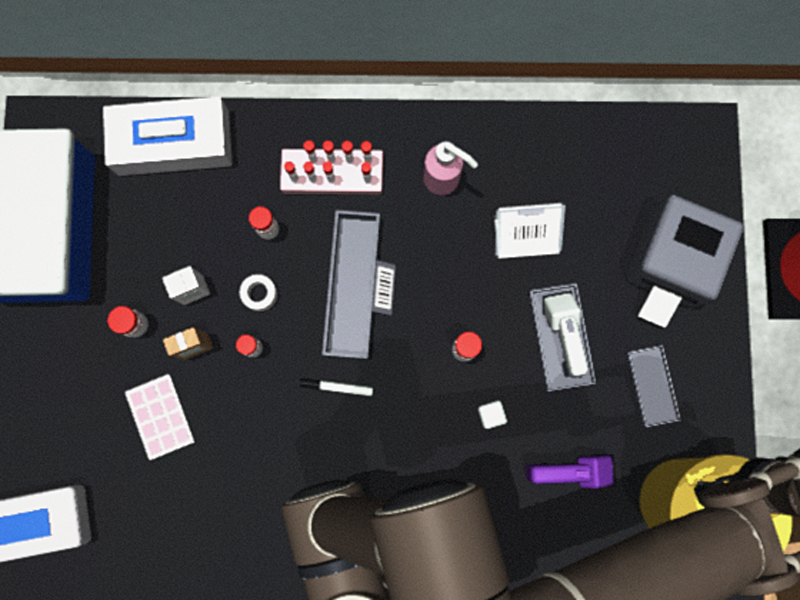

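View pics/scene0.png

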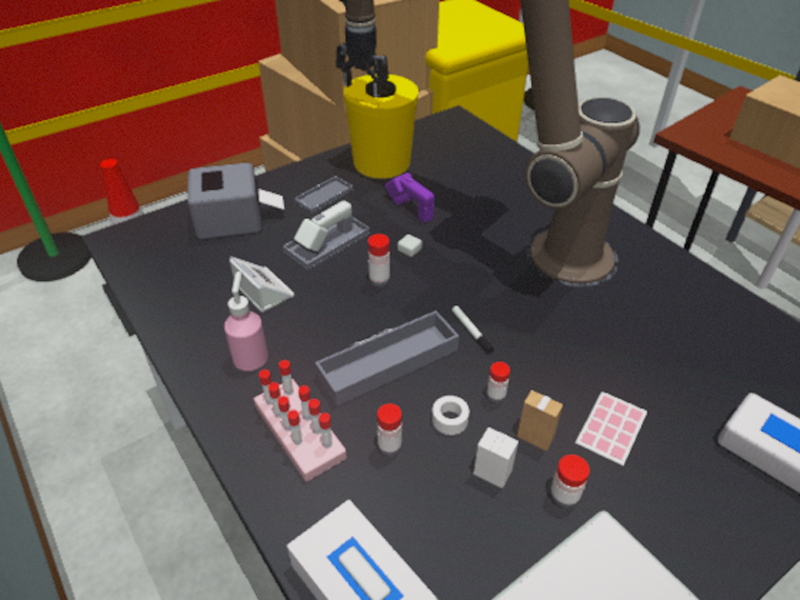

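Both views show all six containers. In the top view (800 px):
- Jars: caps at (262,220), (125,320), (248,345) and (468,346).
- Cartons: white at (185,285), brown at (187,343).
- Crate at (352,285), label at (384,287). Docket at (530,231).
- The white scanner lies in the large tray at (563,337). The small tray at (655,385) is empty and the purple look-alike is at (572,473).

The tray meant is the larger one at (563,337). I'll measure it and confirm in an enlarged crop.

```bash
cat >> h.py <<'E'
def blobs(m,amin):
    n,l,s,c=cv2.connectedComponentsWithStats(m.astype(np.uint8))
    return [(l==i,s[i],c[i]) for i in range(1,n) if s[i][4]>=amin]
def redmask(im):
    h=cv2.cvtColor(im,cv2.COLOR_BGR2HSV); return ((h[...,0]<8)|(h[...,0]>172))&(h[...,1]>170)&(h[...,2]>80)
E
python3 - <<'E'
from h import *
import pickle
f=pickle.load(open("top.pkl","rb")); im=f["image"]
for m,s,c in blobs(redmask(im),80):
    cs,_=cv2.findContours(m.astype(np.uint8),0,1)
    (u,v),r=cv2.minEnclosingCircle(max(cs,key=cv2.contourArea))
    out=[]
    for n,h,D in(("wide",.09,50),("slim",.105,42),("tall",.122,46),("small",.085,36)):
        p=onz(f,u,v,h); q=onz(f,u+r,v,h); out.append((n,np.round(p[:2],3).tolist(),round(2000*np.linalg.norm(p-q)),D))
    print(np.round((u,v,r),1),out)
a=im[135:285,60:280]; cv2.imwrite("pics/c1.png",cv2.resize(a,(800,545),interpolation=cv2.INTER_CUBIC))
a=im[130:290,260:480]; cv2.imwrite("pics/c2.png",cv2.resize(a,(800,582),interpolation=cv2.INTER_CUBIC))
E
```

```text
[181.8 152.    8.1] [('wide', [0.673, 0.203], 43, 50), ('slim', [0.669, 0.201], 43, 42), ('tall', [0.665, 0.197], 42, 46), ('small', [0.675, 0.204], 43, 36)]
[559. 186.  23.] [('wide', [0.591, -0.804], 123, 50), ('slim', [0.588, -0.796], 121, 42), ('tall', [0.584, -0.787], 120, 46), ('small', [0.592, -0.807], 123, 36)]
[ 84.7 223.3   9.9] [('wide', [0.478, 0.452], 52, 50), ('slim', [0.476, 0.447], 51, 42), ('tall', [0.474, 0.441], 51, 46), ('small', [0.478, 0.454], 52, 36)]
[327.7 241.    9.2] [('wide', [0.438, -0.188], 48, 50), ('slim', [0.436, -0.186], 48, 42), ('tall', [0.435, -0.185], 47, 46), ('small', [0.438, -0.188], 48, 36)]
[171.7 240.8   7.1] [('wide', [0.434, 0.222], 37, 50), ('slim', [0.433, 0.219], 37, 42), ('tall', [0.431, 0.215], 36, 46), ('small', [0.434, 0.223], 37, 36)]
```

View pics/c1.png

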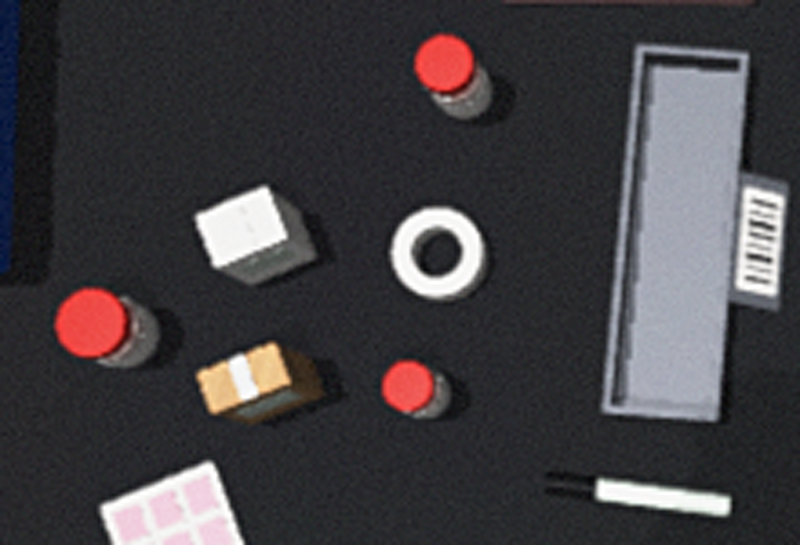

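View pics/c2.png

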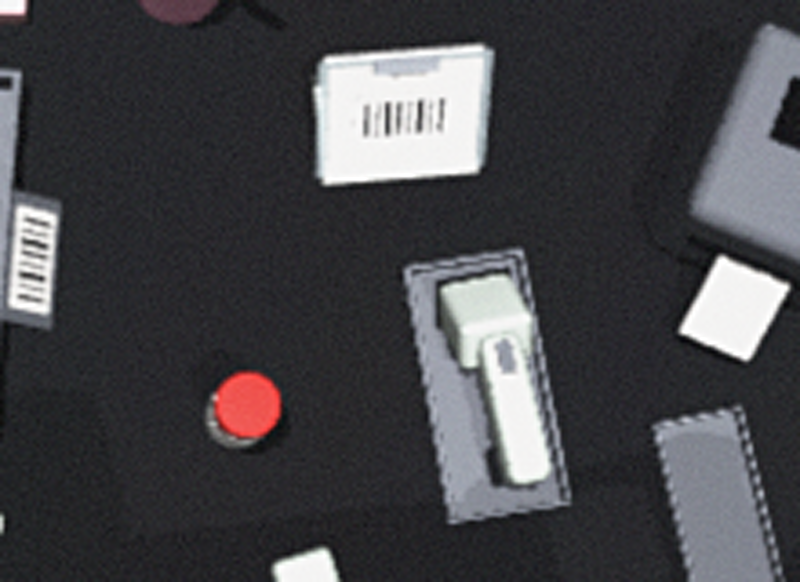

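c1: crate rim corners are at (637,46), (748,52), (604,412) and (718,419), with the label centre at (762,240). The white carton's top is around (243,225) and the brown one's around (244,378).
c2: the white scanner lies in the big tray (corners (405,268), (522,250), (570,505), (450,522)), nose up. The barcode on the docket is at (404,116).

Run:
```python
from h import *
import pickle
f=pickle.load(open("top.pkl","rb"))
def q(name,pts,z,off):
    P=np.array([onz(f,off[0]+x/3.6364,off[1]+y/3.6364,z)[:2] for x,y in pts]); print(name,np.round(P,3).tolist(),"mean",np.round(P.mean(0),3))
    if len(P)==4:
        for i in(0,1):
            a=(P[1]-P[0]+P[2]-P[3])/2 if i==0 else (P[3]-P[0]+P[2]-P[1])/2
            print("  side",round(1e3*np.linalg.norm(a)),"ang",round(np.degrees(np.arctan2(a[1],a[0])),1))
A=(60,135);B=(260,130)
q("crate",[(637,46),(748,52),(718,419),(604,412)],.045,A)
q("clabel",[(748,184),(787,186),(777,297),(738,292)],.023,A)
q("thick",[(197,217),(268,187),(287,232),(217,262)],.092,A)
q("thin",[(197,375),(276,343),(290,378),(213,413)],.105,A)
q("tape",[(438,253)],.032,A)
q("docketbar",[(404,116)],.04,B)
q("docketfront",[(322,185),(481,170)],.01,B)
q("tray",[(405,268),(522,250),(570,505),(450,522)],.02,B)
q("handle",[(502,338),(527,478)],.079,B)
# window of scene: jar caps
g=pickle.load(open("scene.pkl","rb"))
```

```text
crate [[0.699, 0.064], [0.695, -0.02], [0.415, -0.002], [0.419, 0.083]] mean [0.557 0.031]
  side 85 ang -92.8
  side 281 ang 176.2
clabel [[0.597, -0.021], [0.596, -0.051], [0.51, -0.045], [0.514, -0.015]] mean [ 0.554 -0.033]
  side 30 ang -94.6
  side 85 ang 175.6
thick [[0.555, 0.378], [0.578, 0.328], [0.545, 0.312], [0.522, 0.362]] mean [0.55  0.345]
  side 55 ang -65.7
  side 37 ang -154.4
thin [[0.438, 0.368], [0.462, 0.313], [0.437, 0.302], [0.411, 0.355]] mean [0.437 0.334]
  side 60 ang -65.7
  side 29 ang -155.3
tape [[0.54, 0.213]] mean [0.54  0.213]
docketbar [[0.664, -0.313]] mean [ 0.664 -0.313]
docketfront [[0.616, -0.254], [0.629, -0.378]] mean [ 0.622 -0.316]
tray [[0.55, -0.316], [0.565, -0.406], [0.37, -0.438], [0.357, -0.347]] mean [ 0.46  -0.377]
  side 91 ang -81.0
  side 196 ang -170.8
handle [[0.489, -0.376], [0.387, -0.392]] mean [ 0.438 -0.384]
```

>>> apply_moves(
  increments=[
    {"dp": [15, 38, 20], "rot": [0, 0, -1], "jaw": 1},
    {"dp": [30, 76, 40], "rot": [0, 0, -2], "jaw": 1},
    {"dp": [45, 114, 60], "rot": [0, 0, -3], "jaw": 1},
    {"dp": [60, 152, 75], "rot": [0, 0, -4], "jaw": 1},
    {"dp": [72, 184, 80], "rot": [0, 0, -5], "jaw": 1},
  ],
)

```text
clock: 0.65
position: [0.2871, -0.402, 0.3271]
ee_rot: [3.139, -0.001, 0.262]
contact_force: [0.5, -1.0, 0.5]
opening: 0.998
grip_force: 0.0
```

>>> apply_moves(
  increments=[
    {"dp": [15, 38, 10], "rot": [0, 0, -1], "jaw": 1},
    {"dp": [30, 76, 20], "rot": [0, 0, -2], "jaw": 1},
    {"dp": [45, 114, 30], "rot": [0, 0, -3], "jaw": 1},
    {"dp": [60, 152, 40], "rot": [0, 0, -4], "jaw": 1},
    {"dp": [72, 184, 56], "rot": [0, 0, -5], "jaw": 1},
  ],
)

```text
clock: 1.15
position: [0.3579, -0.2168, 0.3807]
ee_rot: [-3.14, 0.001, 0.175]
contact_force: [0.1, -0.7, 0.2]
opening: 1.0
grip_force: 0.0
```

>>> apply_moves(
  increments=[
    {"dp": [15, 38, 0], "rot": [0, 0, -1], "jaw": 1},
    {"dp": [30, 76, 0], "rot": [0, 0, -2], "jaw": 1},
    {"dp": [45, 114, 0], "rot": [0, 0, -3], "jaw": 1},
    {"dp": [60, 152, 0], "rot": [0, 0, -4], "jaw": 1},
    {"dp": [72, 184, 0], "rot": [0, 0, -5], "jaw": 1},
  ],
)

```text
clock: 1.65
position: [0.4303, -0.0331, 0.3811]
ee_rot: [-3.141, -0.0, 0.088]
contact_force: [0.1, -0.6, 0.3]
opening: 1.0
grip_force: 0.0
```

>>> apply_moves(
  increments=[
    {"dp": [15, 38, 0], "rot": [0, 0, -1], "jaw": 1},
    {"dp": [30, 76, 0], "rot": [0, 0, -2], "jaw": 1},
    {"dp": [45, 114, 0], "rot": [0, 0, -3], "jaw": 1},
    {"dp": [60, 152, 0], "rot": [0, 0, -4], "jaw": 1},
    {"dp": [72, 184, 0], "rot": [0, 0, -5], "jaw": 1},
  ],
)

```text
clock: 2.15
position: [0.5024, 0.1509, 0.3808]
ee_rot: [-3.142, 0.0, 0.001]
contact_force: [0.1, -0.5, 0.7]
opening: 0.998
grip_force: 0.0
```

```bash
cat >> h.py <<'E'
from scipy.spatial.transform import Rotation as Ro
def T(s):
    M=np.eye(4); M[:3,:3]=Ro.from_euler("xyz",s["ee_rot"]).as_matrix(); M[:3,3]=s["position"]; return M
def wrist():
    s=arm.sense(); f=arm.grab_frame("wrist"); f["world_to_cam"]=np.linalg.inv(T(s)@np.array(f["mount"])); return f
HT={"wide":.09,"slim":.105,"tall":.122,"small":.085}
def caps(f,base=0.):
    for m,s,c in blobs(redmask(f["image"]),60):
        cs,_=cv2.findContours(m.astype(np.uint8),0,1); k=max(cs,key=cv2.contourArea)
        (u,v),r=cv2.minEnclosingCircle(k); 
        print("cap px",np.round((u,v,r),1),{n:np.round(onz(f,u,v,h+base)[:2],4).tolist() for n,h in HT.items()})
E
python3 - <<'E'
from h import *
s=arm.sense(); print(s["clock"],s["position"],s["ee_rot"])
f=wrist(); caps(f); import pickle; pickle.dump(f,open("w1.pkl","wb"))
cv2.imwrite("pics/w1.png",cv2.resize(f["image"],(800,600),interpolation=cv2.INTER_CUBIC))
E
```

```text
2.15 [0.50236546 0.15090858 0.38082212] [-3.14151913e+00  4.45385348e-04  1.08070281e-03]
cap px [ 77.8 182.8  17.3] {'wide': [0.4802, 0.4449], 'slim': [0.4837, 0.4344], 'tall': [0.4877, 0.4225], 'small': [0.479, 0.4484]}
cap px [515.3 214.7  18.8] {'wide': [0.4312, -0.1968], 'slim': [0.4365, -0.1844], 'tall': [0.4425, -0.1703], 'small': [0.4295, -0.201]}
```

View pics/w1.png

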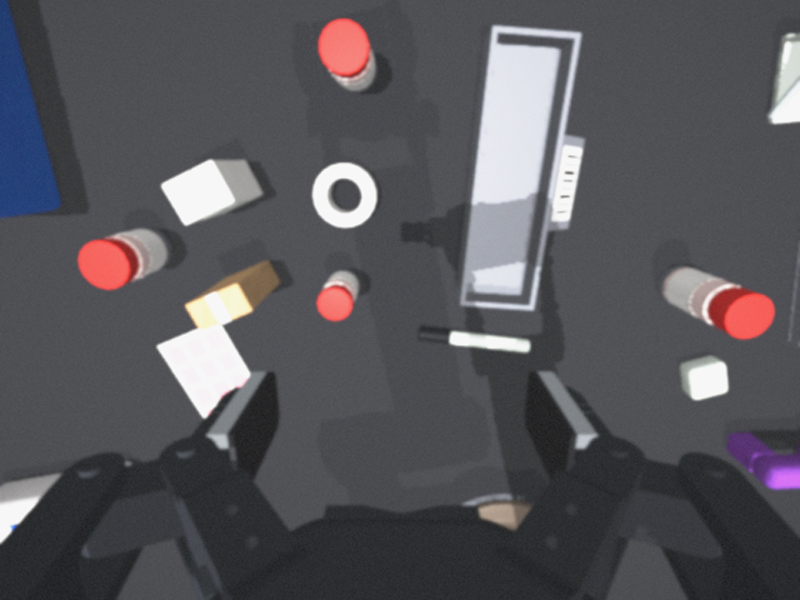

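The picture shows the crate rim at (494,27), (580,34), (534,310), (462,305), slim jar (345,48), wide (108,263), small (337,302), tall (741,312), white carton top near (198,192), and brown top near (218,305). Loosening the red mask and cross-checking.

```bash
sed -i 's/(h\[...,1\]>170)&(h\[...,2\]>80)/(h[...,1]>130)\&(h[...,2]>70)/' h.py
python3 - <<'E'
from h import *
import pickle
f=pickle.load(open("w1.pkl","rb")); t=pickle.load(open("top.pkl","rb")); caps(f); print(); caps(t)
def q(name,pts,z):
    P=np.array([onz(f,x*.7,y*.7,z)[:2] for x,y in pts]); print(name,np.round(P.mean(0),3))
    if len(P)==4:
        for a in((P[1]-P[0]+P[2]-P[3])/2,(P[3]-P[0]+P[2]-P[1])/2):
            print("  side",round(1e3*np.linalg.norm(a)),"ang",round(np.degrees(np.arctan2(a[1],a[0])),1))
q("crate",[(494,27),(580,34),(534,310),(462,305)],.045)
q("thick",[(162,186),(216,160),(236,198),(186,225)],.092)
q("thin",[(187,307),(240,284),(252,306),(201,329)],.105)
E
```

```text
cap px [240.5  33.   20.5] {'wide': [0.6715, 0.2022], 'slim': [0.6682, 0.2004], 'tall': [0.6644, 0.1983], 'small': [0.6726, 0.2028]}
cap px [ 74.7 184.   20.9] {'wide': [0.4784, 0.4499], 'slim': [0.482, 0.4392], 'tall': [0.4861, 0.4271], 'small': [0.4772, 0.4534]}
cap px [234.  212.   12.6] {'wide': [0.4357, 0.2218], 'slim': [0.4408, 0.2193], 'tall': [0.4466, 0.2164], 'small': [0.4339, 0.2226]}
cap px [518.7 217.5  22.7] {'wide': [0.4268, -0.203], 'slim': [0.4322, -0.1903], 'tall': [0.4384, -0.176], 'small': [0.425, -0.2072]}

cap px [229.3 102.5   4.8] {'wide': [0.8131, 0.0791], 'slim': [0.8077, 0.0777], 'tall': [0.8015, 0.076], 'small': [0.815, 0.0796]}
cap px [242.5 102.5   4.7] {'wide': [0.8135, 0.0432], 'slim': [0.8081, 0.0421], 'tall': [0.8019, 0.0409], 'small': [0.8153, 0.0436]}
cap px [182.  152.    8.6] {'wide': [0.6735, 0.2029], 'slim': [0.6695, 0.2001], 'tall': [0.6651, 0.197], 'small': [0.6748, 0.2039]}
cap px [558.5 186.   23. ] {'wide': [0.591, -0.8031], 'slim': [0.5879, -0.7951], 'tall': [0.5845, -0.7861], 'small': [0.592, -0.8057]}
cap px [ 85.  224.   10.4] {'wide': [0.4761, 0.4515], 'slim': [0.4742, 0.446], 'tall': [0.4722, 0.4398], 'small': [0.4767, 0.4533]}
cap px [327.7 240.9   9.5] {'wide': [0.4379, -0.1876], 'slim': [0.4365, -0.1863], 'tall': [0.4349, -0.1847], 'small': [0.4384, -0.1881]}
cap px [171.5 240.5   7.4] {'wide': [0.4348, 0.2221], 'slim': [0.4334, 0.2191], 'tall': [0.4319, 0.2156], 'small': [0.4353, 0.2231]}
crate [0.555 0.031]
  side 83 ang -94.2
  side 281 ang 176.3
thick [0.548 0.345]
  side 59 ang -65.1
  side 39 ang -156.2
thin [0.437 0.335]
  side 61 ang -66.2
  side 26 ang -156.8
```

>>> apply_moves(
  increments=[
    {"dp": [33, 10, -36], "rot": [0, 0, -1], "jaw": 1},
    {"dp": [66, 20, -72], "rot": [0, 0, -2], "jaw": 1},
    {"dp": [99, 30, -108], "rot": [0, 0, -3], "jaw": 1},
    {"dp": [132, 40, -144], "rot": [0, 0, -3.8], "jaw": 1},
    {"dp": [166, 49, -180], "rot": [0, 0, -3.8], "jaw": 1},
  ],
)

```text
clock: 2.7
position: [0.6687, 0.198, 0.1995]
ee_rot: [3.141, 0.001, -0.065]
contact_force: [0.4, -1.0, -0.3]
opening: 0.999
grip_force: 0.0
```

>>> apply_moves(
  increments=[
    {"dp": [0, 0, -40], "rot": [0, 0, 0], "jaw": 1},
    {"dp": [0, 0, -80], "rot": [0, 0, 0], "jaw": 1},
    {"dp": [0, 0, -115], "rot": [0, 0, 0], "jaw": 1},
    {"dp": [0, 0, -128], "rot": [0, 0, 0], "jaw": 1},
    {"dp": [0, 0, -128], "rot": [0, 0, 0], "jaw": 1},
  ],
)

```text
clock: 3.2
position: [0.6655, 0.197, 0.0703]
ee_rot: [3.14, 0.006, -0.066]
contact_force: [-0.1, 0.7, 0.5]
opening: 1.001
grip_force: 0.0
```

>>> apply_moves(
  increments=[
    {"dp": [0, 0, 0], "rot": [0, 0, 0], "jaw": -1},
    {"dp": [0, 0, 0], "rot": [0, 0, 0], "jaw": -1},
    {"dp": [0, 0, 0], "rot": [0, 0, 0], "jaw": -1},
    {"dp": [0, 0, 0], "rot": [0, 0, 0], "jaw": -1},
    {"dp": [0, 0, 0], "rot": [0, 0, 0], "jaw": -1},
  ],
  squeeze=40,
)

```text
clock: 3.7
position: [0.6699, 0.1985, 0.0765]
ee_rot: [-3.14, -0.005, -0.066]
contact_force: [-1.3, 0.9, 5.4]
opening: 0.484
grip_force: 39.9
```

>>> apply_moves(
  increments=[
    {"dp": [0, 0, 20], "rot": [0, 0, 0], "jaw": -1},
    {"dp": [0, 0, 50], "rot": [0, 0, 0], "jaw": -1},
    {"dp": [0, 0, 80], "rot": [0, 0, 0], "jaw": -1},
    {"dp": [0, 0, 90], "rot": [0, 0, 0], "jaw": -1},
    {"dp": [0, 0, 90], "rot": [0, 0, 0], "jaw": -1},
  ],
)

```text
clock: 4.2
position: [0.6694, 0.1981, 0.1659]
ee_rot: [-3.14, -0.004, -0.066]
contact_force: [0.8, -0.5, -0.3]
opening: 0.482
grip_force: 40.5
```

>>> apply_moves(
  increments=[
    {"dp": [0, -40, 0], "rot": [0, 0, 0], "jaw": -1},
    {"dp": [0, -80, 0], "rot": [0, 0, 0], "jaw": -1},
    {"dp": [0, -120, 0], "rot": [0, 0, 0], "jaw": -1},
    {"dp": [0, -160, 0], "rot": [0, 0, 0], "jaw": -1},
    {"dp": [0, -175, 0], "rot": [0, 0, 0], "jaw": -1},
  ],
)

```text
clock: 4.7
position: [0.6661, 0.0189, 0.1607]
ee_rot: [3.14, 0.005, -0.068]
contact_force: [0.1, -0.2, -1.6]
opening: 0.482
grip_force: 40.9
```

>>> apply_moves(
  increments=[
    {"dp": [0, 0, -10], "rot": [0, 0, 0], "jaw": -1},
    {"dp": [0, 0, -20], "rot": [0, 0, 0], "jaw": -1},
    {"dp": [0, 0, -20], "rot": [0, 0, 0], "jaw": -1},
    {"dp": [0, 0, -20], "rot": [0, 0, 0], "jaw": -1},
  ],
)

```text
clock: 5.1
position: [0.667, 0.0246, 0.1419]
ee_rot: [-3.141, 0.003, -0.064]
contact_force: [1.0, 0.9, -1.9]
opening: 0.481
grip_force: 40.8
```

Run:
```python
from h import *
s=arm.sense(); print(s["clock"],s["position"],s["ee_rot"],s["grip_force"])
f=arm.grab_frame("scene"); t=wrist(); s=arm.sense(); print(s["position"],s["ee_rot"])
cv2.imwrite("pics/p1.png",np.hstack([cv2.resize(f["image"][150:320,200:420],(440,340)),cv2.resize(t["image"],(453,340))])[:,:800])
```

```text
5.1 [0.66702504 0.02456127 0.14193949] [-3.14128415e+00  2.61283194e-03 -6.36055016e-02] 40.834484696388245
[0.66808633 0.02419846 0.14342966] [-3.14141016e+00 -1.50944287e-04 -6.37736432e-02]
```

View pics/p1.png

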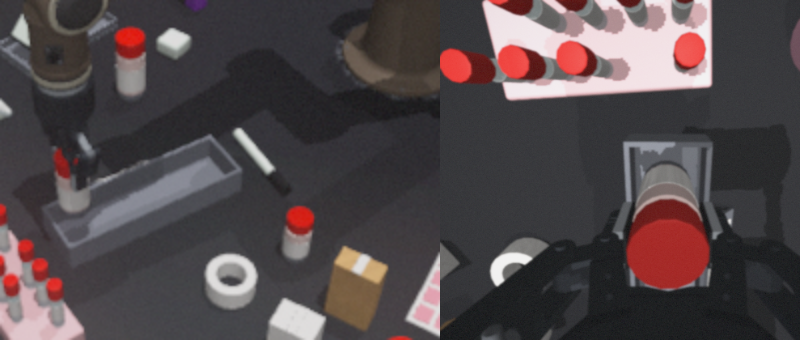

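The jar hangs upright above the crate's far end: the left view has it at (70,180), and the right view shows the cap centred between the walls. Lowering it.

>>> apply_moves(
  increments=[
    {"dp": [0, 0, -25], "rot": [0, 0, 0], "jaw": -1},
    {"dp": [0, 0, -45], "rot": [0, 0, 0], "jaw": -1},
    {"dp": [0, 0, -55], "rot": [0, 0, 0], "jaw": -1},
    {"dp": [0, 0, -58], "rot": [0, 0, 0], "jaw": -1},
    {"dp": [0, 0, -58], "rot": [0, 0, 0], "jaw": -1},
  ],
)

```text
clock: 5.7
position: [0.6682, 0.0231, 0.0857]
ee_rot: [-3.142, -0.0, -0.065]
contact_force: [-0.5, -1.0, -1.1]
opening: 0.483
grip_force: 40.9
```

>>> apply_moves(
  increments=[
    {"dp": [0, 0, -2], "rot": [0, 0, 0], "jaw": -1},
    {"dp": [0, 0, -4], "rot": [0, 0, 0], "jaw": -1},
    {"dp": [0, 0, -4], "rot": [0, 0, 0], "jaw": -1},
  ],
)

```text
clock: 6.0
position: [0.6683, 0.0227, 0.082]
ee_rot: [-3.142, -0.001, -0.066]
contact_force: [-1.1, -0.9, -2.8]
opening: 0.485
grip_force: 40.9
```

>>> apply_moves(
  increments=[
    {"dp": [0, 0, -2], "rot": [0, 0, 0], "jaw": -1},
    {"dp": [0, 0, -4], "rot": [0, 0, 0], "jaw": -1},
    {"dp": [0, 0, -4], "rot": [0, 0, 0], "jaw": -1},
  ],
)

```text
clock: 6.3
position: [0.6695, 0.0229, 0.0813]
ee_rot: [-3.141, -0.003, -0.066]
contact_force: [-3.0, 1.1, 11.1]
opening: 0.484
grip_force: 40.7
```

>>> apply_moves(
  increments=[
    {"dp": [0, 0, 3], "rot": [0, 0, 0], "jaw": 1},
    {"dp": [0, 0, 5], "rot": [0, 0, 0], "jaw": 1},
    {"dp": [0, 0, 5], "rot": [0, 0, 0], "jaw": 1},
    {"dp": [0, 0, 5], "rot": [0, 0, 0], "jaw": 1},
    {"dp": [0, 0, 5], "rot": [0, 0, 0], "jaw": 1},
  ],
)

```text
clock: 6.8
position: [0.6676, 0.0227, 0.082]
ee_rot: [3.142, 0.001, -0.066]
contact_force: [0.1, -0.2, 0.5]
opening: 1.0
grip_force: 0.0
```

>>> apply_moves(
  increments=[
    {"dp": [0, 0, 40], "rot": [0, 0, 0], "jaw": 1},
    {"dp": [0, 0, 85], "rot": [0, 0, 0], "jaw": 1},
    {"dp": [0, 20, 130], "rot": [0, 0, 0], "jaw": 1},
    {"dp": [0, 20, 160], "rot": [0, 0, 0], "jaw": 1},
    {"dp": [0, 20, 160], "rot": [0, 0, 0], "jaw": 1},
  ],
)

```text
clock: 7.3
position: [0.6718, 0.0433, 0.2496]
ee_rot: [-3.141, -0.012, -0.065]
contact_force: [0.2, -0.3, 0.5]
opening: 0.997
grip_force: 0.0
```

>>> apply_moves(
  increments=[
    {"dp": [-20, 40, 0], "rot": [0, 0, 5], "jaw": 1},
    {"dp": [-40, 80, 0], "rot": [0, 0, 10], "jaw": 1},
    {"dp": [-60, 120, 0], "rot": [0, 0, 15], "jaw": 1},
    {"dp": [-80, 160, 0], "rot": [0, 0, 20], "jaw": 1},
    {"dp": [-100, 200, 0], "rot": [0, 0, 25], "jaw": 1},
  ],
)

```text
clock: 7.8
position: [0.5663, 0.2437, 0.2409]
ee_rot: [-3.142, 0.002, 0.374]
contact_force: [1.2, -0.0, 0.1]
opening: 1.004
grip_force: 0.0
```

```bash
cat >> h.py <<'E'
def show(f,name): cv2.imwrite(f"pics/{name}.png",cv2.resize(f["image"],(800,600),interpolation=cv2.INTER_CUBIC))
E
python3 - <<'E'
from h import *
s=arm.sense(); print(s["clock"],s["position"],s["ee_rot"])
f=wrist(); caps(f); import pickle; pickle.dump(f,open("w2.pkl","wb")); show(f,"w2")
E
```

```text
7.8 [0.56627504 0.2436609  0.24085745] [-3.14150696e+00  2.37573366e-03  3.73727160e-01]
cap px [490.5  11.5  23. ] {'wide': [0.7711, 0.1415], 'slim': [0.7639, 0.1486], 'tall': [0.7559, 0.1565], 'small': [0.7734, 0.1392]}
cap px [528.5  28.   24.6] {'wide': [0.7723, 0.1057], 'slim': [0.7651, 0.1146], 'tall': [0.757, 0.1247], 'small': [0.7747, 0.1027]}
cap px [552.5  48.5  13.2] {'wide': [0.7668, 0.0778], 'slim': [0.7599, 0.0882], 'tall': [0.7521, 0.1], 'small': [0.7691, 0.0743]}
cap px [540.2 181.5  28.6] {'wide': [0.6674, 0.0177], 'slim': [0.6658, 0.0313], 'tall': [0.6641, 0.0468], 'small': [0.6679, 0.0131]}
cap px [ 54.3 195.7  31.5] {'wide': [0.4836, 0.4497], 'slim': [0.4919, 0.4402], 'tall': [0.5013, 0.4294], 'small': [0.4809, 0.4528]}
cap px [256.1 302.2  17.6] {'wide': [0.4409, 0.2251], 'slim': [0.4514, 0.2277], 'tall': [0.4634, 0.2305], 'small': [0.4373, 0.2243]}
```

View pics/w2.png

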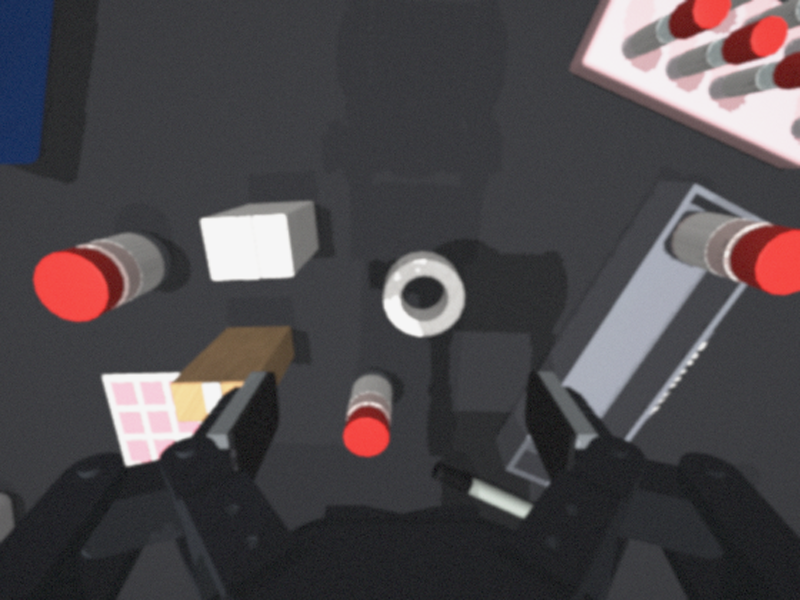

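Slim jar stands in the crate's far end (cap (778,260)). The white carton top has corners (200,218), (288,212), (296,275) and (212,280), and the other containers have not moved.

```bash
cat >> h.py <<'E'
def quad(f,pts,z,sc=.7):
    P=np.array([onz(f,x*sc,y*sc,z)[:2] for x,y in pts]); print(np.round(P.mean(0),4))
    for a in((P[1]-P[0]+P[2]-P[3])/2,(P[3]-P[0]+P[2]-P[1])/2):
        print("  side",round(1e3*np.linalg.norm(a)),"ang",round(np.degrees(np.arctan2(a[1],a[0])),1))
E
python3 - <<'E'
from h import *
import pickle
f=pickle.load(open("w2.pkl","rb"))
quad(f,[(200,218),(288,212),(296,275),(212,280)],.092)
m=(f["image"].min(2)>190).astype(np.uint8); m[:, 230:]=0; m[230:]=0
cs,_=cv2.findContours(m,0,1); k=max(cs,key=cv2.contourArea); r=cv2.minAreaRect(k); print(r); quad(f,cv2.boxPoints(r),.092,1)
s=arm.sense(); print(s["position"],np.degrees(s["ee_rot"]))
E
```

```text
[0.5487 0.346 ]
  side 57 ang -65.0
  side 42 ang -155.9
((172.8324737548828, 172.65481567382812), (45.31312561035156, 61.69994354248047), 85.91438293457031)
[0.5479 0.3473]
  side 59 ang -64.6
  side 43 ang -161.0
[0.56261157 0.25009115 0.24082619] [-179.6104303     0.21554631   21.77525483]
```

>>> apply_moves(
  increments=[
    {"dp": [-6, 35, -20], "rot": [0, 0, 1.5], "jaw": 1},
    {"dp": [-13, 70, -40], "rot": [0, 0, 3.5], "jaw": 1},
    {"dp": [-19.5, 102.5, -60], "rot": [0, 0, 3.5], "jaw": 1},
    {"dp": [-19.5, 102.5, -80], "rot": [0, 0, 3.5], "jaw": 1},
    {"dp": [-19.5, 102.5, -80], "rot": [0, 0, 3.5], "jaw": 1},
  ],
)

```text
clock: 8.35
position: [0.5449, 0.3443, 0.1572]
ee_rot: [3.141, 0.01, 0.433]
contact_force: [-1.0, -1.2, 0.1]
opening: 0.996
grip_force: 0.0
```

>>> apply_moves(
  increments=[
    {"dp": [0, 0, -30], "rot": [0, 0, 0], "jaw": 1},
    {"dp": [0, 0, -60], "rot": [0, 0, 0], "jaw": 1},
    {"dp": [0, 0, -85], "rot": [0, 0, 0], "jaw": 1},
    {"dp": [0, 0, -98], "rot": [0, 0, 0], "jaw": 1},
    {"dp": [0, 0, -98], "rot": [0, 0, 0], "jaw": 1},
  ],
)

```text
clock: 8.85
position: [0.5472, 0.3436, 0.0624]
ee_rot: [3.141, 0.005, 0.431]
contact_force: [-0.4, -1.1, 0.4]
opening: 1.002
grip_force: 0.0
```

>>> apply_moves(
  increments=[
    {"dp": [0, 0, 0], "rot": [0, 0, 0], "jaw": -1},
    {"dp": [0, 0, 0], "rot": [0, 0, 0], "jaw": -1},
    {"dp": [0, 0, 0], "rot": [0, 0, 0], "jaw": -1},
    {"dp": [0, 0, 0], "rot": [0, 0, 0], "jaw": -1},
  ],
)

```text
clock: 9.25
position: [0.55, 0.346, 0.0667]
ee_rot: [3.142, -0.004, 0.432]
contact_force: [0.6, -0.2, 4.7]
opening: 0.65
grip_force: 43.3
```

>>> apply_moves(
  increments=[
    {"dp": [0, 0, 20], "rot": [0, 0, 0], "jaw": -1},
    {"dp": [0, 0, 50], "rot": [0, 0, 0], "jaw": -1},
    {"dp": [0, 0, 80], "rot": [0, 0, 0], "jaw": -1},
    {"dp": [0, 0, 90], "rot": [0, 0, 0], "jaw": -1},
    {"dp": [0, 0, 90], "rot": [0, 0, 0], "jaw": -1},
  ],
)

```text
clock: 9.75
position: [0.5497, 0.3461, 0.1567]
ee_rot: [-3.141, -0.005, 0.432]
contact_force: [-0.2, -0.6, -1.2]
opening: 0.654
grip_force: 43.1
```

>>> apply_moves(
  increments=[
    {"dp": [12, -40, 10], "rot": [0, 0, -7], "jaw": -1},
    {"dp": [24, -85, 20], "rot": [0, 0, -14], "jaw": -1},
    {"dp": [36, -130, 30], "rot": [0, 0, -21], "jaw": -1},
    {"dp": [48, -175, 30], "rot": [0, 0, -28.5], "jaw": -1},
    {"dp": [60, -220, 30], "rot": [0, 0, -28.5], "jaw": -1},
  ],
)

```text
clock: 10.25
position: [0.6075, 0.1235, 0.1825]
ee_rot: [3.141, 0.003, -0.067]
contact_force: [0.2, 0.5, -1.9]
opening: 0.648
grip_force: 43.3
```

>>> apply_moves(
  increments=[
    {"dp": [6, -40, 0], "rot": [0, 0, 0], "jaw": -1},
    {"dp": [10, -75, 0], "rot": [0, 0, 0], "jaw": -1},
    {"dp": [13.5, -95, 0], "rot": [0, 0, 0], "jaw": -1},
    {"dp": [13.5, -99, 0], "rot": [0, 0, 0], "jaw": -1},
    {"dp": [13.5, -99, 0], "rot": [0, 0, 0], "jaw": -1},
  ],
)

```text
clock: 10.75
position: [0.6207, 0.0259, 0.1825]
ee_rot: [-3.141, 0.003, -0.067]
contact_force: [-0.7, -0.7, -1.9]
opening: 0.652
grip_force: 43.5
```

Run:
```python
from h import *
s=arm.sense(); print(s["clock"],s["position"],s["ee_rot"])
f=wrist(); caps(f,.005); show(f,"w3"); s=arm.sense(); print(s["position"],s["ee_rot"])
```

```text
10.75 [0.62069626 0.0259369  0.18254166] [-3.14117641  0.00349261 -0.06718465]
cap px [61.5 10.5 29.4] {'wide': [0.7666, 0.1551], 'slim': [0.7619, 0.1458], 'tall': [0.7565, 0.1353], 'small': [0.7682, 0.1582]}
cap px [122.    7.5  23.2] {'wide': [0.7656, 0.1167], 'slim': [0.7609, 0.11], 'tall': [0.7556, 0.1025], 'small': [0.7672, 0.1189]}
cap px [181.2   4.7  18.8] {'wide': [0.7645, 0.0793], 'slim': [0.7599, 0.0752], 'tall': [0.7547, 0.0707], 'small': [0.766, 0.0806]}
cap px [299.    0.5  12. ] {'wide': [0.7616, 0.0056], 'slim': [0.7572, 0.0067], 'tall': [0.7522, 0.0079], 'small': [0.7631, 0.0052]}
cap px [279.3 155.2  30.9] {'wide': [0.6666, 0.0247], 'slim': [0.6688, 0.0244], 'tall': [0.6712, 0.0241], 'small': [0.6659, 0.0247]}
cap px [541.5 386.5  23.4] {'wide': [0.4325, -0.2069], 'slim': [0.4509, -0.1911], 'tall': [0.4717, -0.1732], 'small': [0.4264, -0.2121]}
[0.62084338 0.02683247 0.18292266] [-3.14095310e+00  2.92144506e-03 -6.59792198e-02]
```

View pics/w3.png

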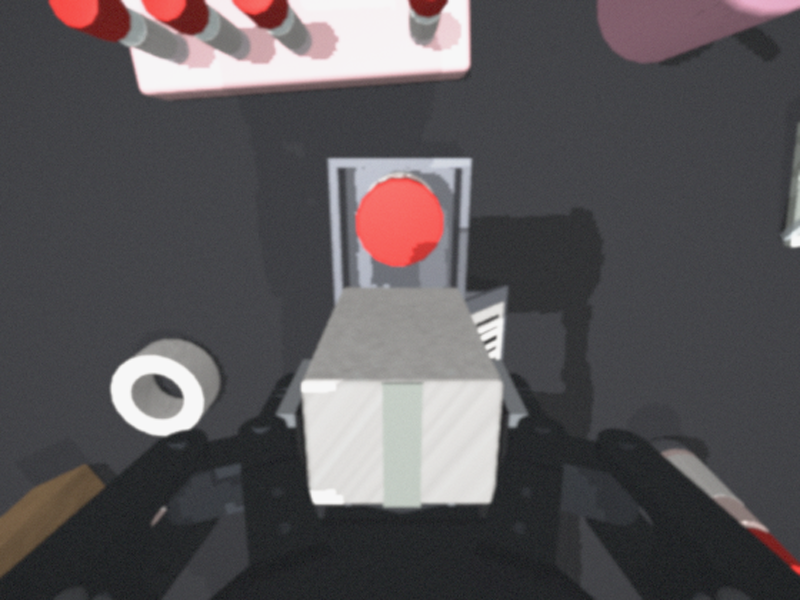

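The slim jar stands upright at (400,222). The carton is held square between the walls with clearance from the jar. Lowering.

>>> apply_moves(
  increments=[
    {"dp": [0, 0, -35], "rot": [0, 0, 0], "jaw": -1},
    {"dp": [0, 0, -70], "rot": [0, 0, 0], "jaw": -1},
    {"dp": [0, 0, -95], "rot": [0, 0, 0], "jaw": -1},
    {"dp": [0, 0, -108], "rot": [0, 0, 0], "jaw": -1},
    {"dp": [0, 0, -110], "rot": [0, 0, 0], "jaw": -1},
  ],
)

```text
clock: 11.3
position: [0.6206, 0.0278, 0.0727]
ee_rot: [-3.141, 0.003, -0.064]
contact_force: [-0.2, 0.3, -1.1]
opening: 0.653
grip_force: 43.4
```

>>> apply_moves(
  increments=[
    {"dp": [0, 0, -2], "rot": [0, 0, 0], "jaw": -1},
    {"dp": [0, 0, -4], "rot": [0, 0, 0], "jaw": -1},
    {"dp": [0, 0, -6], "rot": [0, 0, 0], "jaw": -1},
    {"dp": [0, 0, -6], "rot": [0, 0, 0], "jaw": -1},
  ],
)

```text
clock: 11.7
position: [0.6235, 0.0265, 0.0716]
ee_rot: [-3.141, -0.003, -0.066]
contact_force: [-2.3, 1.1, 5.8]
opening: 0.653
grip_force: 44.1
```

>>> apply_moves(
  increments=[
    {"dp": [0, 0, 0], "rot": [0, 0, 0], "jaw": -1},
  ],
)

```text
clock: 11.8
position: [0.6235, 0.0265, 0.0716]
ee_rot: [-3.141, -0.003, -0.066]
contact_force: [-2.1, 1.2, 6.4]
opening: 0.65
grip_force: 44.1
```

>>> apply_moves(
  increments=[
    {"dp": [0, 0, 3], "rot": [0, 0, 0], "jaw": 1},
    {"dp": [0, 0, 4], "rot": [0, 0, 0], "jaw": 1},
    {"dp": [0, 0, 4], "rot": [0, 0, 0], "jaw": 1},
    {"dp": [0, 0, 4], "rot": [0, 0, 0], "jaw": 1},
    {"dp": [0, 0, 4], "rot": [0, 0, 0], "jaw": 1},
  ],
)

```text
clock: 12.3
position: [0.6218, 0.0262, 0.0723]
ee_rot: [3.142, 0.0, -0.066]
contact_force: [-0.0, 1.0, 0.1]
opening: 1.0
grip_force: 0.0
```

>>> apply_moves(
  increments=[
    {"dp": [0, 0, 35], "rot": [0, 0, 0], "jaw": 1},
    {"dp": [0, 0, 80], "rot": [0, 0, 0], "jaw": 1},
    {"dp": [-20, 25, 120], "rot": [0, 0, 7], "jaw": 1},
    {"dp": [-40, 55, 150], "rot": [0, 0, 14], "jaw": 1},
    {"dp": [-65, 95, 170], "rot": [0, 0, 21], "jaw": 1},
  ],
)

```text
clock: 12.8
position: [0.5588, 0.1204, 0.2452]
ee_rot: [3.14, -0.005, 0.303]
contact_force: [0.4, 1.3, -0.0]
opening: 1.0
grip_force: 0.0
```

>>> apply_moves(
  increments=[
    {"dp": [-25, 40, 0], "rot": [0, 0, 7], "jaw": 1},
    {"dp": [-50, 80, 0], "rot": [0, 0, 7], "jaw": 1},
    {"dp": [-75, 115, 0], "rot": [0, 0, 7], "jaw": 1},
    {"dp": [-85, 130, 0], "rot": [0, 0, 7], "jaw": 1},
    {"dp": [-85, 130, 0], "rot": [0, 0, 7], "jaw": 1},
  ],
)

```text
clock: 13.3
position: [0.4708, 0.2522, 0.2418]
ee_rot: [-3.141, 0.001, 0.427]
contact_force: [-0.6, -1.1, 0.0]
opening: 0.999
grip_force: 0.0
```

```bash
cat >> h.py <<'E'
def brown(f,z):
    h=cv2.cvtColor(f["image"],cv2.COLOR_BGR2HSV); m=((h[...,0]>10)&(h[...,0]<26)&(h[...,1]>70)&(h[...,2]>140)).astype(np.uint8)
    m=cv2.morphologyEx(m,cv2.MORPH_CLOSE,np.ones((25,25),np.uint8))
    k=max(cv2.findContours(m,0,1)[0],key=cv2.contourArea); r=cv2.minAreaRect(k); print("brown",r); quad(f,cv2.boxPoints(r),z,1)
E
python3 - <<'E'
from h import *
s=arm.sense(); print(s["clock"],s["position"],s["ee_rot"])
f=wrist(); caps(f); brown(f,.105); show(f,"w4")
E
```

```text
13.3 [0.47075455 0.25224481 0.24184129] [-3.14098289e+00  5.99293137e-04  4.27042331e-01]
cap px [83.  96.  35.4] {'wide': [0.4795, 0.4498], 'slim': [0.4828, 0.441], 'tall': [0.4865, 0.431], 'small': [0.4784, 0.4528]}
cap px [292.8 233.9  18.3] {'wide': [0.4366, 0.2248], 'slim': [0.4422, 0.228], 'tall': [0.4485, 0.2316], 'small': [0.4348, 0.2237]}
brown ((183.50241088867188, 194.407958984375), (67.79230499267578, 34.40913772583008), 1.5074357986450195)
[0.4359 0.3366]
  side 33 ang 17.3
  side 63 ang -67.2
```

>>> apply_moves(
  increments=[
    {"dp": [-14, 35, -20], "rot": [0, 0, -0.5], "jaw": 1},
    {"dp": [-28, 70, -40], "rot": [0, 0, -0.5], "jaw": 1},
    {"dp": [-36, 84, -60], "rot": [0, 0, -0.5], "jaw": 1},
    {"dp": [-36, 84, -66], "rot": [0, 0, -0.5], "jaw": 1},
    {"dp": [-36, 84, -66], "rot": [0, 0, -0.5], "jaw": 1},
  ],
)

```text
clock: 13.85
position: [0.4365, 0.3329, 0.1746]
ee_rot: [3.14, 0.003, 0.414]
contact_force: [0.7, -1.1, -0.1]
opening: 0.999
grip_force: 0.0
```

>>> apply_moves(
  increments=[
    {"dp": [0, 0, -30], "rot": [0, 0, 0], "jaw": 1},
    {"dp": [0, 0, -60], "rot": [0, 0, 0], "jaw": 1},
    {"dp": [0, 0, -85], "rot": [0, 0, 0], "jaw": 1},
    {"dp": [0, 0, -100], "rot": [0, 0, 0], "jaw": 1},
    {"dp": [0, 0, -100], "rot": [0, 0, 0], "jaw": 1},
  ],
)

```text
clock: 14.35
position: [0.4363, 0.3325, 0.0746]
ee_rot: [3.141, 0.003, 0.413]
contact_force: [-0.5, -0.9, -0.7]
opening: 1.004
grip_force: 0.0
```

>>> apply_moves(
  increments=[
    {"dp": [0, 0, 0], "rot": [0, 0, 0], "jaw": -1},
    {"dp": [0, 0, 0], "rot": [0, 0, 0], "jaw": -1},
    {"dp": [0, 0, 0], "rot": [0, 0, 0], "jaw": -1},
    {"dp": [0, 0, 0], "rot": [0, 0, 0], "jaw": -1},
  ],
)

```text
clock: 14.75
position: [0.4382, 0.3352, 0.0779]
ee_rot: [-3.141, -0.004, 0.415]
contact_force: [0.9, -0.6, 3.9]
opening: 0.698
grip_force: 43.6
```

>>> apply_moves(
  increments=[
    {"dp": [0, 0, 25], "rot": [0, 0, 0], "jaw": -1},
    {"dp": [0, 0, 60], "rot": [0, 0, 0], "jaw": -1},
    {"dp": [0, 0, 100], "rot": [0, 0, 0], "jaw": -1},
    {"dp": [0, 0, 120], "rot": [0, 0, 0], "jaw": -1},
    {"dp": [0, 0, 120], "rot": [0, 0, 0], "jaw": -1},
  ],
)

```text
clock: 15.25
position: [0.4388, 0.336, 0.2002]
ee_rot: [-3.14, -0.008, 0.415]
contact_force: [0.6, 0.2, -0.5]
opening: 0.697
grip_force: 44.1
```

>>> apply_moves(
  increments=[
    {"dp": [20, -40, 0], "rot": [0, 0, -7], "jaw": -1},
    {"dp": [40, -84, 0], "rot": [0, 0, -14], "jaw": -1},
    {"dp": [60, -128, 0], "rot": [0, 0, -21], "jaw": -1},
    {"dp": [80, -172, 0], "rot": [0, 0, -27.5], "jaw": -1},
    {"dp": [100, -210, 0], "rot": [0, 0, -27.5], "jaw": -1},
  ],
)

```text
clock: 15.75
position: [0.5354, 0.1221, 0.1938]
ee_rot: [3.141, 0.004, -0.068]
contact_force: [0.1, 0.6, -1.6]
opening: 0.696
grip_force: 44.2
```

>>> apply_moves(
  increments=[
    {"dp": [18, -40, 0], "rot": [0, 0, 0], "jaw": -1},
    {"dp": [35, -75, 0], "rot": [0, 0, 0], "jaw": -1},
    {"dp": [45.5, -96.6, 0], "rot": [0, 0, 0], "jaw": -1},
    {"dp": [45.5, -96.6, 0], "rot": [0, 0, 0], "jaw": -1},
    {"dp": [45.5, -96.6, 0], "rot": [0, 0, 0], "jaw": -1},
  ],
)

```text
clock: 16.25
position: [0.5806, 0.0275, 0.1939]
ee_rot: [-3.141, 0.004, -0.067]
contact_force: [0.1, 0.4, -1.8]
opening: 0.697
grip_force: 44.3
```

Run:
```python
from h import *
s=arm.sense(); print(s["clock"],s["position"],s["ee_rot"])
f=wrist(); caps(f,.005); show(f,"w5"); s=arm.sense(); print(s["position"],s["ee_rot"])
```

```text
16.25 [0.58058714 0.02754863 0.19390737] [-3.14109446  0.00410329 -0.06706333]
cap px [277.5  92.2  33.1] {'wide': [0.6696, 0.0246], 'slim': [0.6688, 0.0245], 'tall': [0.6679, 0.0243], 'small': [0.6698, 0.0247]}
cap px [528.7 359.   36.9] {'wide': [0.4142, -0.1983], 'slim': [0.4302, -0.1837], 'tall': [0.4484, -0.1672], 'small': [0.4088, -0.2031]}
cap px [104.5 363.    7.5] {'wide': [0.4367, 0.2093], 'slim': [0.4513, 0.197], 'tall': [0.4678, 0.183], 'small': [0.4319, 0.2134]}
[0.58050716 0.02827335 0.19422935] [-3.14106356  0.00370187 -0.06575638]
```

View pics/w5.png

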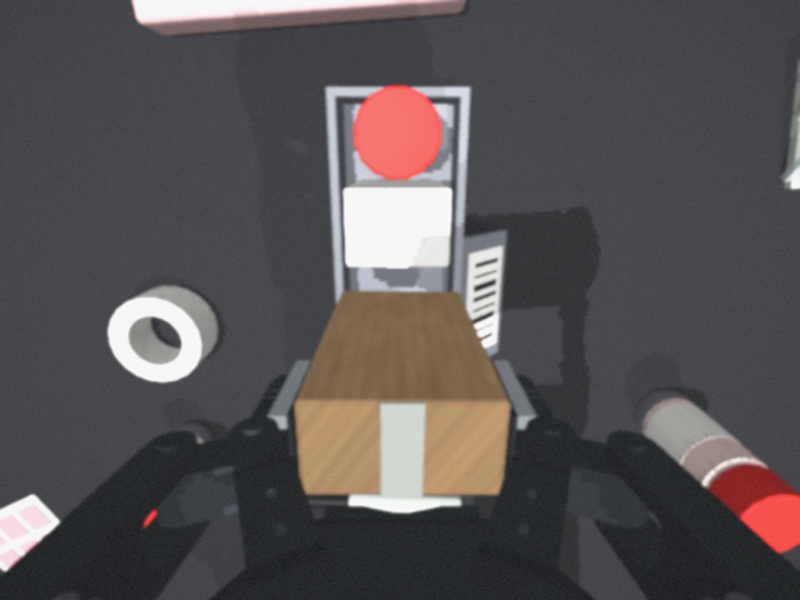

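The slim jar (398,132) and white carton (398,227) stand square in the crate, and the thin carton is held square. Checking its clearance numerically.

Run:
```python
from h import *
f=wrist()  # same pose
for u,v,z,n in((398,186,.097,"thick far"),(398,267,.097,"thick near"),(403,402,.226,"thin far"),(403,494,.226,"thin near"),(398,92,.045,"crate far rim")): print(n,np.round(onz(f,u*.7,v*.7,z)[:2],4))
s=arm.sense(); print(s["position"])
```

```text
thick far [0.6433 0.0265]
thick near [0.6005 0.0295]
thin far [0.5969 0.0272]
thin near [0.5673 0.0292]
crate far rim [0.6942 0.0234]
[0.58061529 0.02866879 0.194587  ]
```

>>> apply_moves(
  increments=[
    {"dp": [-1, 0, -35], "rot": [0, 0, 0], "jaw": -1},
    {"dp": [-1, 0, -70], "rot": [0, 0, 0], "jaw": -1},
    {"dp": [-1, 0, -95], "rot": [0, 0, 0], "jaw": -1},
    {"dp": [-1, 0, -108], "rot": [0, 0, 0], "jaw": -1},
    {"dp": [-1, 0, -110], "rot": [0, 0, 0], "jaw": -1},
  ],
)

```text
clock: 16.85
position: [0.5789, 0.0288, 0.0839]
ee_rot: [3.142, 0.005, -0.064]
contact_force: [0.0, 0.3, -0.7]
opening: 0.7
grip_force: 44.2
```

>>> apply_moves(
  increments=[
    {"dp": [0, 0, -2], "rot": [0, 0, 0], "jaw": -1},
    {"dp": [0, 0, -4], "rot": [0, 0, 0], "jaw": -1},
    {"dp": [0, 0, -6], "rot": [0, 0, 0], "jaw": -1},
    {"dp": [0, 0, -6], "rot": [0, 0, 0], "jaw": -1},
  ],
)

```text
clock: 17.25
position: [0.5829, 0.0279, 0.083]
ee_rot: [-3.141, -0.003, -0.066]
contact_force: [-1.6, 0.3, 5.3]
opening: 0.697
grip_force: 45.0
```

>>> apply_moves(
  increments=[
    {"dp": [0, 0, 0], "rot": [0, 0, 0], "jaw": -1},
  ],
)

```text
clock: 17.35
position: [0.5828, 0.0279, 0.083]
ee_rot: [-3.141, -0.004, -0.066]
contact_force: [-1.6, 0.9, 5.8]
opening: 0.699
grip_force: 45.0
```

>>> apply_moves(
  increments=[
    {"dp": [0, 0, 3], "rot": [0, 0, 0], "jaw": 1},
    {"dp": [0, 0, 4], "rot": [0, 0, 0], "jaw": 1},
    {"dp": [0, 0, 4], "rot": [0, 0, 0], "jaw": 1},
    {"dp": [0, 0, 4], "rot": [0, 0, 0], "jaw": 1},
    {"dp": [0, 0, 4], "rot": [0, 0, 0], "jaw": 1},
  ],
)

```text
clock: 17.85
position: [0.5809, 0.0277, 0.0839]
ee_rot: [3.142, 0.0, -0.066]
contact_force: [-0.4, -0.4, 0.2]
opening: 1.002
grip_force: 0.0
```

>>> apply_moves(
  increments=[
    {"dp": [0, 0, 35], "rot": [0, 0, 0], "jaw": 1},
    {"dp": [0, 0, 80], "rot": [0, 0, 0], "jaw": 1},
    {"dp": [-20, 25, 110], "rot": [0, 0, 0], "jaw": 1},
    {"dp": [-45, 60, 120], "rot": [0, 0, 0], "jaw": 1},
    {"dp": [-70, 95, 120], "rot": [0, 0, 0], "jaw": 1},
  ],
)

```text
clock: 18.35
position: [0.5124, 0.1236, 0.2069]
ee_rot: [-3.14, -0.006, -0.067]
contact_force: [0.4, 1.0, 0.1]
opening: 1.002
grip_force: 0.0
```

>>> apply_moves(
  increments=[
    {"dp": [-25, 35, 0], "rot": [0, 0, 0], "jaw": 1},
    {"dp": [-50, 70, 0], "rot": [0, 0, 0], "jaw": 1},
    {"dp": [-75, 98, 0], "rot": [0, 0, 0], "jaw": 1},
    {"dp": [-75, 98, 0], "rot": [0, 0, 0], "jaw": 1},
    {"dp": [-75, 98, 0], "rot": [0, 0, 0], "jaw": 1},
  ],
)

```text
clock: 18.85
position: [0.4356, 0.2212, 0.2039]
ee_rot: [3.141, -0.0, -0.063]
contact_force: [0.4, 0.5, -0.2]
opening: 0.999
grip_force: 0.0
```

Run:
```python
from h import *
s=arm.sense(); print(s["clock"],s["position"],s["ee_rot"])
f=wrist(); caps(f); show(f,"w6");s=arm.sense(); print(s["position"])
```

```text
18.85 [0.43561514 0.22116549 0.2039488 ] [ 3.14116793e+00 -3.29075917e-04 -6.32224528e-02]
cap px [ 13.4 173.5  32.4] {'wide': [0.4774, 0.4408], 'slim': [0.4795, 0.427], 'tall': [0.482, 0.4113], 'small': [0.4767, 0.4454]}
cap px [280.3 204.6  21.1] {'wide': [0.4362, 0.2223], 'slim': [0.4409, 0.222], 'tall': [0.4462, 0.2216], 'small': [0.4346, 0.2225]}
[0.43634145 0.22060584 0.20404748]
```

>>> apply_moves(
  increments=[
    {"dp": [0, 0, -40], "rot": [0, 0, 0], "jaw": 1},
    {"dp": [0, 0, -80], "rot": [0, 0, 0], "jaw": 1},
    {"dp": [0, 0, -120], "rot": [0, 0, 0], "jaw": 1},
    {"dp": [0, 0, -143], "rot": [0, 0, 0], "jaw": 1},
    {"dp": [0, 0, -143], "rot": [0, 0, 0], "jaw": 1},
  ],
)

```text
clock: 19.4
position: [0.4337, 0.2182, 0.0574]
ee_rot: [3.138, 0.008, -0.068]
contact_force: [-0.2, -0.2, 0.0]
opening: 1.0
grip_force: 0.0
```

>>> apply_moves(
  increments=[
    {"dp": [0, 0, 0], "rot": [0, 0, 0], "jaw": -1},
    {"dp": [0, 0, 0], "rot": [0, 0, 0], "jaw": -1},
    {"dp": [0, 0, 0], "rot": [0, 0, 0], "jaw": -1},
    {"dp": [0, 0, 0], "rot": [0, 0, 0], "jaw": -1},
    {"dp": [0, 0, 0], "rot": [0, 0, 0], "jaw": -1},
  ],
)

```text
clock: 19.9
position: [0.4377, 0.2213, 0.0628]
ee_rot: [-3.14, -0.003, -0.065]
contact_force: [1.2, 0.0, 7.0]
opening: 0.408
grip_force: 39.6
```

>>> apply_moves(
  increments=[
    {"dp": [0, 0, 25], "rot": [0, 0, 0], "jaw": -1},
    {"dp": [0, 0, 60], "rot": [0, 0, 0], "jaw": -1},
    {"dp": [0, 0, 100], "rot": [0, 0, 0], "jaw": -1},
    {"dp": [0, 0, 130], "rot": [0, 0, 0], "jaw": -1},
    {"dp": [0, 0, 130], "rot": [0, 0, 0], "jaw": -1},
  ],
)

```text
clock: 20.4
position: [0.4395, 0.2223, 0.1963]
ee_rot: [-3.137, -0.01, -0.065]
contact_force: [0.2, -0.2, -0.1]
opening: 0.409
grip_force: 40.1
```

>>> apply_moves(
  increments=[
    {"dp": [22, -40, 0], "rot": [0, 0, 0], "jaw": -1},
    {"dp": [44, -80, 0], "rot": [0, 0, 0], "jaw": -1},
    {"dp": [66, -120, 0], "rot": [0, 0, 0], "jaw": -1},
    {"dp": [88, -160, 0], "rot": [0, 0, 0], "jaw": -1},
    {"dp": [108, -190, 0], "rot": [0, 0, 0], "jaw": -1},
  ],
)

```text
clock: 20.9
position: [0.5437, 0.0285, 0.1896]
ee_rot: [3.141, 0.002, -0.066]
contact_force: [0.5, 1.5, -0.8]
opening: 0.412
grip_force: 40.4
```

>>> apply_moves(
  increments=[
    {"dp": [0, 0, 0], "rot": [0, 0, 0], "jaw": -1},
    {"dp": [0, 0, 0], "rot": [0, 0, 0], "jaw": -1},
  ],
)

```text
clock: 21.1
position: [0.543, 0.0302, 0.1895]
ee_rot: [-3.141, 0.003, -0.068]
contact_force: [0.5, 0.2, -1.2]
opening: 0.408
grip_force: 40.4
```

Run:
```python
from h import *
s=arm.sense(); print(s["clock"],s["position"],s["ee_rot"])
f=wrist(); caps(f,.005); show(f,"w7");caps(f,s["position"][2]-.0635);s=arm.sense(); print(s["position"])
```

```text
21.1 [0.54301729 0.03021225 0.18951672] [-3.14118022  0.00317173 -0.06762426]
cap px [277.5  29.6  37.8] {'wide': [0.6705, 0.0243], 'slim': [0.6671, 0.0244], 'tall': [0.6633, 0.0244], 'small': [0.6716, 0.0243]}
cap px [281.1 301.3  45. ] {'wide': [0.4606, 0.0366], 'slim': [0.4713, 0.0358], 'tall': [0.4834, 0.035], 'small': [0.457, 0.0369]}
cap px [539.9 327.4  35.2] {'wide': [0.4171, -0.1947], 'slim': [0.4307, -0.1799], 'tall': [0.4462, -0.1632], 'small': [0.4125, -0.1996]}
cap px [277.5  29.6  37.8] {'wide': [0.6432, 0.0248], 'slim': [0.6398, 0.0248], 'tall': [0.636, 0.0249], 'small': [0.6444, 0.0248]}
cap px [281.1 301.3  45. ] {'wide': [0.547, 0.0304], 'slim': [0.5577, 0.0296], 'tall': [0.5698, 0.0288], 'small': [0.5434, 0.0307]}
cap px [539.9 327.4  35.2] {'wide': [0.527, -0.0756], 'slim': [0.5406, -0.0609], 'tall': [0.5561, -0.0442], 'small': [0.5225, -0.0806]}
[0.54261137 0.03103132 0.1895885 ]
```

View pics/w7.png

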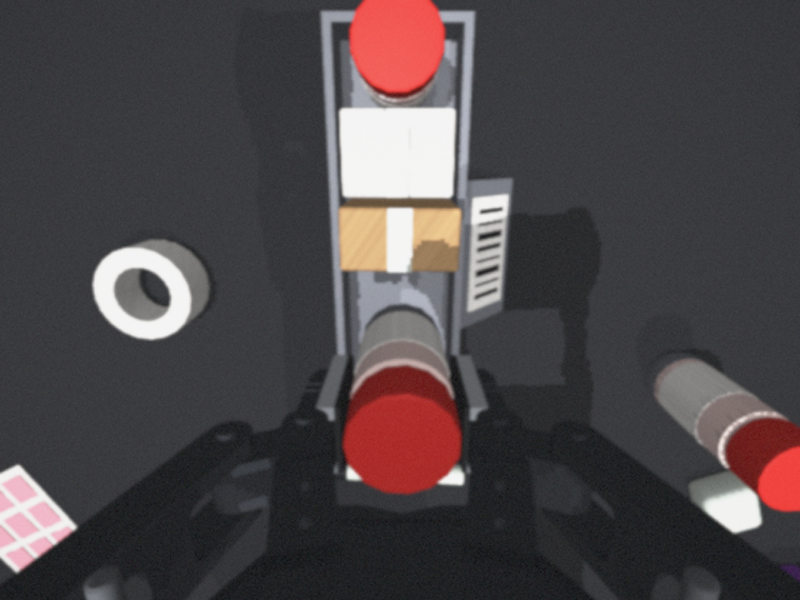

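Slim, white and brown containers stand tidily at (397,45), (398,153) and (400,240). The small jar is held upright in its slot position. Lowering.

>>> apply_moves(
  increments=[
    {"dp": [1, 0, -35], "rot": [0, 0, 0], "jaw": -1},
    {"dp": [1, 0, -70], "rot": [0, 0, 0], "jaw": -1},
    {"dp": [1, 0, -100], "rot": [0, 0, 0], "jaw": -1},
    {"dp": [1, 0, -115], "rot": [0, 0, 0], "jaw": -1},
    {"dp": [1, 0, -119], "rot": [0, 0, 0], "jaw": -1},
  ],
)

```text
clock: 21.65
position: [0.5424, 0.0319, 0.0698]
ee_rot: [3.142, 0.005, -0.064]
contact_force: [-0.2, -0.1, -1.6]
opening: 0.417
grip_force: 40.5
```

>>> apply_moves(
  increments=[
    {"dp": [0, 0, -2], "rot": [0, 0, 0], "jaw": -1},
    {"dp": [0, 0, -4], "rot": [0, 0, 0], "jaw": -1},
    {"dp": [0, 0, -6], "rot": [0, 0, 0], "jaw": -1},
    {"dp": [0, 0, -6], "rot": [0, 0, 0], "jaw": -1},
    {"dp": [0, 0, -6], "rot": [0, 0, 0], "jaw": -1},
  ],
)

```text
clock: 22.15
position: [0.5467, 0.0308, 0.0678]
ee_rot: [-3.141, -0.004, -0.066]
contact_force: [-0.1, 0.5, 5.8]
opening: 0.411
grip_force: 40.8
```

>>> apply_moves(
  increments=[
    {"dp": [0, 0, 3], "rot": [0, 0, 0], "jaw": 1},
    {"dp": [0, 0, 4], "rot": [0, 0, 0], "jaw": 1},
    {"dp": [0, 0, 4], "rot": [0, 0, 0], "jaw": 1},
    {"dp": [0, 0, 4], "rot": [0, 0, 0], "jaw": 1},
    {"dp": [0, 0, 4], "rot": [0, 0, 0], "jaw": 1},
  ],
)

```text
clock: 22.65
position: [0.5448, 0.0307, 0.0698]
ee_rot: [3.142, 0.001, -0.066]
contact_force: [0.3, 0.7, -0.4]
opening: 0.997
grip_force: 0.0
```

>>> apply_moves(
  increments=[
    {"dp": [0, 0, 35], "rot": [0, 0, 0], "jaw": 1},
    {"dp": [0, 0, 80], "rot": [0, 0, 0], "jaw": 1},
    {"dp": [-5, 30, 115], "rot": [0, 0, 0], "jaw": 1},
    {"dp": [-12, 70, 130], "rot": [0, 0, 0], "jaw": 1},
    {"dp": [-20, 115, 130], "rot": [0, 0, 0], "jaw": 1},
  ],
)

```text
clock: 23.15
position: [0.5276, 0.1466, 0.2039]
ee_rot: [-3.14, -0.008, -0.068]
contact_force: [0.9, 1.4, 0.4]
opening: 1.0
grip_force: 0.0
```

>>> apply_moves(
  increments=[
    {"dp": [-7, 45, 0], "rot": [0, 0, 0], "jaw": 1},
    {"dp": [-14, 90, 0], "rot": [0, 0, 0], "jaw": 1},
    {"dp": [-21, 135, 0], "rot": [0, 0, 0], "jaw": 1},
    {"dp": [-28, 180, 0], "rot": [0, 0, 0], "jaw": 1},
    {"dp": [-35, 220, 0], "rot": [0, 0, 0], "jaw": 1},
  ],
)

```text
clock: 23.65
position: [0.4893, 0.3678, 0.1998]
ee_rot: [-3.142, 0.0, -0.065]
contact_force: [0.3, 0.1, -0.1]
opening: 1.002
grip_force: 0.0
```

>>> apply_moves(
  increments=[
    {"dp": [-6, 40, 0], "rot": [0, 0, 0], "jaw": 1},
    {"dp": [-12, 83, 0], "rot": [0, 0, 0], "jaw": 1},
    {"dp": [-12, 83, 0], "rot": [0, 0, 0], "jaw": 1},
    {"dp": [-12, 83, 0], "rot": [0, 0, 0], "jaw": 1},
  ],
)

```text
clock: 24.05
position: [0.4773, 0.4493, 0.1993]
ee_rot: [3.14, 0.001, -0.063]
contact_force: [-0.1, -0.3, 0.6]
opening: 1.002
grip_force: 0.0
```

Run:
```python
from h import *
s=arm.sense(); print(s["clock"],s["position"],s["ee_rot"])
f=wrist(); caps(f); show(f,"w8");s=arm.sense(); print(s["position"])
```

```text
24.05 [0.47730429 0.44927966 0.19926718] [ 3.14026921e+00  6.44454321e-04 -6.33304334e-02]
cap px [277.4 206.   30. ] {'wide': [0.4781, 0.4528], 'slim': [0.4829, 0.4523], 'tall': [0.4883, 0.4517], 'small': [0.4765, 0.453]}
[0.47760022 0.44821808 0.199281  ]
```

>>> apply_moves(
  increments=[
    {"dp": [0.5, 1.5, -40], "rot": [0, 0, 0], "jaw": 1},
    {"dp": [0.5, 1.5, -80], "rot": [0, 0, 0], "jaw": 1},
    {"dp": [0.5, 1.5, -120], "rot": [0, 0, 0], "jaw": 1},
    {"dp": [0.5, 1.5, -137], "rot": [0, 0, 0], "jaw": 1},
    {"dp": [0.5, 1.5, -137], "rot": [0, 0, 0], "jaw": 1},
  ],
)

```text
clock: 24.6
position: [0.4767, 0.447, 0.0596]
ee_rot: [3.136, 0.005, -0.067]
contact_force: [-0.8, -1.1, -0.8]
opening: 0.998
grip_force: 0.0
```

>>> apply_moves(
  increments=[
    {"dp": [0, 0, 0], "rot": [0, 0, 0], "jaw": -1},
    {"dp": [0, 0, 0], "rot": [0, 0, 0], "jaw": -1},
    {"dp": [0, 0, 0], "rot": [0, 0, 0], "jaw": -1},
    {"dp": [0, 0, 0], "rot": [0, 0, 0], "jaw": -1},
    {"dp": [0, 0, 0], "rot": [0, 0, 0], "jaw": -1},
  ],
)

```text
clock: 25.1
position: [0.4804, 0.4517, 0.0661]
ee_rot: [-3.138, -0.004, -0.065]
contact_force: [0.7, -0.6, 6.0]
opening: 0.578
grip_force: 41.9
```

>>> apply_moves(
  increments=[
    {"dp": [0, 0, 25], "rot": [0, 0, 0], "jaw": -1},
    {"dp": [0, 0, 60], "rot": [0, 0, 0], "jaw": -1},
    {"dp": [0, 0, 100], "rot": [0, 0, 0], "jaw": -1},
    {"dp": [0, 0, 125], "rot": [0, 0, 0], "jaw": -1},
    {"dp": [0, 0, 125], "rot": [0, 0, 0], "jaw": -1},
  ],
)

```text
clock: 25.6
position: [0.4812, 0.4526, 0.1938]
ee_rot: [-3.134, -0.008, -0.065]
contact_force: [-0.2, 0.5, -0.7]
opening: 0.572
grip_force: 42.1
```

>>> apply_moves(
  increments=[
    {"dp": [2, -40, 0], "rot": [0, 0, 0], "jaw": -1},
    {"dp": [4, -85, 0], "rot": [0, 0, 0], "jaw": -1},
    {"dp": [6, -130, 0], "rot": [0, 0, 0], "jaw": -1},
    {"dp": [8, -175, 0], "rot": [0, 0, 0], "jaw": -1},
    {"dp": [10, -220, 0], "rot": [0, 0, 0], "jaw": -1},
  ],
)

```text
clock: 26.1
position: [0.4868, 0.2281, 0.1858]
ee_rot: [3.14, 0.003, -0.065]
contact_force: [0.9, -0.6, -1.7]
opening: 0.577
grip_force: 42.5
```

>>> apply_moves(
  increments=[
    {"dp": [2, -45, 0], "rot": [0, 0, 0], "jaw": -1},
    {"dp": [4, -90, 0], "rot": [0, 0, 0], "jaw": -1},
    {"dp": [6, -135, 0], "rot": [0, 0, 0], "jaw": -1},
    {"dp": [8, -175, 0], "rot": [0, 0, 0], "jaw": -1},
    {"dp": [10, -197, 0], "rot": [0, 0, 0], "jaw": -1},
  ],
)

```text
clock: 26.6
position: [0.4967, 0.0304, 0.186]
ee_rot: [3.14, 0.004, -0.068]
contact_force: [-0.5, 0.8, -2.1]
opening: 0.574
grip_force: 42.7
```

>>> apply_moves(
  increments=[
    {"dp": [0, 0, 0], "rot": [0, 0, 0], "jaw": -1},
    {"dp": [0, 0, 0], "rot": [0, 0, 0], "jaw": -1},
    {"dp": [0, 0, 0], "rot": [0, 0, 0], "jaw": -1},
  ],
)

```text
clock: 26.9
position: [0.4977, 0.0341, 0.187]
ee_rot: [-3.141, 0.002, -0.065]
contact_force: [0.5, 0.3, -2.0]
opening: 0.574
grip_force: 42.7
```

Run:
```python
from h import *
s=arm.sense(); print(s["clock"],s["position"],s["ee_rot"])
f=wrist(); caps(f,.005); show(f,"w9");caps(f,s["position"][2]-.0655);s=arm.sense(); print(s["position"])
```

```text
26.9 [0.49772192 0.03412964 0.18701368] [-3.14110312e+00  1.97797440e-03 -6.48886376e-02]
cap px [281.3 154.5  23.7] {'wide': [0.5435, 0.0315], 'slim': [0.5456, 0.0314], 'tall': [0.548, 0.0312], 'small': [0.5428, 0.0316]}
cap px [280.8 303.3  60.8] {'wide': [0.4152, 0.0405], 'slim': [0.426, 0.0398], 'tall': [0.4383, 0.0389], 'small': [0.4116, 0.0408]}
cap px [554.7 279.   32.3] {'wide': [0.4241, -0.1912], 'slim': [0.4343, -0.1763], 'tall': [0.4459, -0.1593], 'small': [0.4207, -0.1962]}
cap px [281.3 154.5  23.7] {'wide': [0.5599, 0.0303], 'slim': [0.5621, 0.0302], 'tall': [0.5645, 0.03], 'small': [0.5592, 0.0304]}
cap px [280.8 303.3  60.8] {'wide': [0.4992, 0.0346], 'slim': [0.5101, 0.0338], 'tall': [0.5223, 0.033], 'small': [0.4956, 0.0349]}
cap px [554.7 279.   32.3] {'wide': [0.5034, -0.075], 'slim': [0.5137, -0.0601], 'tall': [0.5252, -0.0431], 'small': [0.5, -0.08]}
[0.49794224 0.0342949  0.18727511]
```

>>> apply_moves(
  increments=[
    {"dp": [-3, 0, -35], "rot": [0, 0, 0], "jaw": -1},
    {"dp": [-3, 0, -70], "rot": [0, 0, 0], "jaw": -1},
    {"dp": [-3, 0, -95], "rot": [0, 0, 0], "jaw": -1},
    {"dp": [-3, 0, -110], "rot": [0, 0, 0], "jaw": -1},
    {"dp": [-3, 0, -114], "rot": [0, 0, 0], "jaw": -1},
  ],
)

```text
clock: 27.45
position: [0.4934, 0.0344, 0.0718]
ee_rot: [3.142, 0.005, -0.064]
contact_force: [-0.4, 0.2, -1.6]
opening: 0.569
grip_force: 42.7
```

>>> apply_moves(
  increments=[
    {"dp": [0, 0, -2], "rot": [0, 0, 0], "jaw": -1},
    {"dp": [0, 0, -4], "rot": [0, 0, 0], "jaw": -1},
    {"dp": [0, 0, -6], "rot": [0, 0, 0], "jaw": -1},
    {"dp": [0, 0, -6], "rot": [0, 0, 0], "jaw": -1},
    {"dp": [0, 0, -6], "rot": [0, 0, 0], "jaw": -1},
  ],
)

```text
clock: 27.95
position: [0.4967, 0.0337, 0.0711]
ee_rot: [-3.141, -0.002, -0.066]
contact_force: [-4.6, 2.3, 10.4]
opening: 0.575
grip_force: 44.1
```

>>> apply_moves(
  increments=[
    {"dp": [0, 0, 3], "rot": [0, 0, 0], "jaw": 1},
    {"dp": [0, 0, 4], "rot": [0, 0, 0], "jaw": 1},
    {"dp": [0, 0, 4], "rot": [0, 0, 0], "jaw": 1},
    {"dp": [0, 0, 4], "rot": [0, 0, 0], "jaw": 1},
    {"dp": [0, 0, 4], "rot": [0, 0, 0], "jaw": 1},
  ],
)

```text
clock: 28.45
position: [0.4955, 0.0332, 0.0719]
ee_rot: [-3.142, 0.0, -0.066]
contact_force: [-0.4, 0.4, 0.2]
opening: 0.998
grip_force: 0.0
```

>>> apply_moves(
  increments=[
    {"dp": [0, 0, 35], "rot": [0, 0, 0], "jaw": 1},
    {"dp": [0, 0, 80], "rot": [0, 0, 0], "jaw": 1},
    {"dp": [-7, -20, 120], "rot": [0, 0, 0], "jaw": 1},
    {"dp": [-15, -50, 150], "rot": [0, 0, 0], "jaw": 1},
    {"dp": [-25, -85, 160], "rot": [0, 0, 0], "jaw": 1},
  ],
)

```text
clock: 28.95
position: [0.4729, -0.0526, 0.2361]
ee_rot: [3.141, -0.008, -0.063]
contact_force: [0.7, -0.4, -0.6]
opening: 0.997
grip_force: 0.0
```

>>> apply_moves(
  increments=[
    {"dp": [-12, -45, 0], "rot": [0, 0, 0], "jaw": 1},
    {"dp": [-24, -90, 0], "rot": [0, 0, 0], "jaw": 1},
    {"dp": [-35, -130, 0], "rot": [0, 0, 0], "jaw": 1},
    {"dp": [-35, -130, 0], "rot": [0, 0, 0], "jaw": 1},
    {"dp": [-35, -130, 0], "rot": [0, 0, 0], "jaw": 1},
  ],
)

```text
clock: 29.45
position: [0.4351, -0.1824, 0.2317]
ee_rot: [-3.141, 0.001, -0.069]
contact_force: [-0.2, -0.1, 0.3]
opening: 1.006
grip_force: 0.0
```

Run:
```python
from h import *
s=arm.sense(); print(s["clock"],s["position"],s["ee_rot"])
f=wrist(); caps(f); show(f,"w10");s=arm.sense(); print(s["position"])
```

```text
29.45 [ 0.43507233 -0.18235153  0.23167359] [-3.14065267e+00  5.38903530e-04 -6.85211190e-02]
cap px [28.  90.5 29.8] {'wide': [0.5431, 0.0263], 'slim': [0.5414, 0.0144], 'tall': [0.5394, 0.001], 'small': [0.5437, 0.0302]}
cap px [ 37.5 149.5  36.4] {'wide': [0.4939, 0.034], 'slim': [0.4949, 0.0217], 'tall': [0.496, 0.0078], 'small': [0.4936, 0.038]}
cap px [285.6 205.1  28.4] {'wide': [0.426, -0.1852], 'slim': [0.4308, -0.1853], 'tall': [0.4361, -0.1855], 'small': [0.4244, -0.1852]}
[ 0.43529507 -0.18145647  0.23162242]
```

View pics/w10.png

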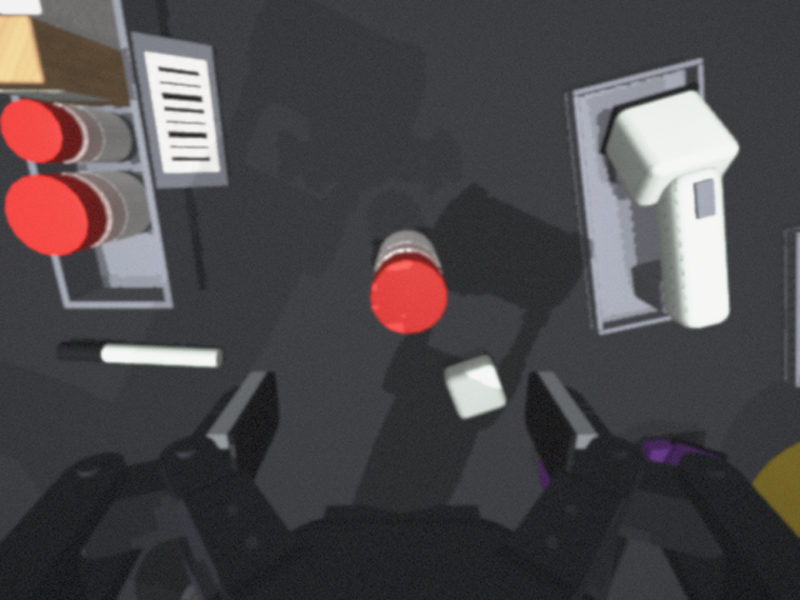

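Tall jar cap at (408,293). The crate's near rim is at (67,305)–(172,305), charger at (475,387), label at (181,112), and the scanner in the big tray has its handle from (695,180) to (697,325).

Run:
```python
from h import *
f=wrist()
def p(n,u,v,z): print(n,np.round(onz(f,u*.7,v*.7,z)[:2],4))
p("near rim L",67,305,.045);p("near rim R",172,305,.045)
p("wide",54,214,.095); p("charger",475,387,.028); p("charger top edge",470,358,.028)
quad(f,[(133,35),(213,46),(227,185),(157,187)],.023); quad(f,[(145,52),(206,57),(220,172),(159,174)],.023)
p("handle a",693,190,.079);p("handle b",697,320,.079)
quad(f,[(567,94),(703,62),(728,318),(600,333)],.02)
s=arm.sense();print(s["position"])
```

```text
near rim L [0.4203 0.0837]
near rim R [0.4147 0.0013]
wide [0.4938 0.0307]
charger [ 0.316  -0.2371]
charger top edge [ 0.3445 -0.2333]
[ 0.5518 -0.0276]
  side 55 ang -96.7
  side 99 ang 175.2
[ 0.5522 -0.0275]
  side 45 ang -95.0
  side 81 ang 174.4
handle a [ 0.4796 -0.3713]
handle b [ 0.389  -0.3865]
[ 0.4576 -0.3788]
  side 102 ang -84.1
  side 200 ang -167.4
[ 0.43553264 -0.18093874  0.23165456]
```

>>> apply_moves(
  increments=[
    {"dp": [0.5, -4, -40], "rot": [0, 0, 0], "jaw": 1},
    {"dp": [0.5, -4, -80], "rot": [0, 0, 0], "jaw": 1},
    {"dp": [0.5, -4, -120], "rot": [0, 0, 0], "jaw": 1},
    {"dp": [0.5, -4, -146], "rot": [0, 0, 0], "jaw": 1},
    {"dp": [0.5, -4, -146], "rot": [0, 0, 0], "jaw": 1},
  ],
)

```text
clock: 30.05
position: [0.4328, -0.1823, 0.0821]
ee_rot: [-3.137, 0.009, -0.063]
contact_force: [-0.5, 0.6, -0.8]
opening: 1.002
grip_force: 0.0
```

>>> apply_moves(
  increments=[
    {"dp": [0, 0, 0], "rot": [0, 0, 0], "jaw": -1},
    {"dp": [0, 0, 0], "rot": [0, 0, 0], "jaw": -1},
    {"dp": [0, 0, 0], "rot": [0, 0, 0], "jaw": -1},
    {"dp": [0, 0, 0], "rot": [0, 0, 0], "jaw": -1},
    {"dp": [0, 0, 0], "rot": [0, 0, 0], "jaw": -1},
  ],
)

```text
clock: 30.55
position: [0.438, -0.1865, 0.0882]
ee_rot: [3.14, -0.004, -0.066]
contact_force: [0.5, 0.6, 6.8]
opening: 0.532
grip_force: 41.4
```

>>> apply_moves(
  increments=[
    {"dp": [0, 0, 25], "rot": [0, 0, 0], "jaw": -1},
    {"dp": [0, 0, 60], "rot": [0, 0, 0], "jaw": -1},
    {"dp": [0, 0, 100], "rot": [0, 0, 0], "jaw": -1},
    {"dp": [0, 0, 130], "rot": [0, 0, 0], "jaw": -1},
    {"dp": [0, 0, 130], "rot": [0, 0, 0], "jaw": -1},
  ],
)

```text
clock: 31.05
position: [0.4393, -0.1877, 0.2215]
ee_rot: [3.137, -0.01, -0.066]
contact_force: [1.3, -0.6, -2.5]
opening: 0.531
grip_force: 41.6
```

>>> apply_moves(
  increments=[
    {"dp": [2, 40, 0], "rot": [0, 0, 0], "jaw": -1},
    {"dp": [4, 85, 0], "rot": [0, 0, 0], "jaw": -1},
    {"dp": [6, 130, 0], "rot": [0, 0, 0], "jaw": -1},
    {"dp": [8, 175, 0], "rot": [0, 0, 0], "jaw": -1},
    {"dp": [10, 210, 0], "rot": [0, 0, 0], "jaw": -1},
  ],
)

```text
clock: 31.55
position: [0.4445, 0.0263, 0.2147]
ee_rot: [-3.141, 0.002, -0.065]
contact_force: [0.6, -0.2, -2.0]
opening: 0.531
grip_force: 42.1
```

>>> apply_moves(
  increments=[
    {"dp": [0.5, 12, 0], "rot": [0, 0, 0], "jaw": -1},
    {"dp": [0.5, 12, 0], "rot": [0, 0, 0], "jaw": -1},
    {"dp": [0.5, 12, 0], "rot": [0, 0, 0], "jaw": -1},
    {"dp": [0.5, 12, 0], "rot": [0, 0, 0], "jaw": -1},
  ],
)

```text
clock: 31.95
position: [0.4464, 0.0349, 0.2157]
ee_rot: [3.141, 0.001, -0.067]
contact_force: [-0.2, -0.1, -1.7]
opening: 0.53
grip_force: 42.2
```

Run:
```python
from h import *
s=arm.sense(); print(s["clock"],s["position"],s["ee_rot"])
f=wrist(); caps(f,.005); show(f,"w11");caps(f,s["position"][2]-.0885);s=arm.sense(); print(s["position"])
```

```text
31.95 [0.44636137 0.03491443 0.21566319] [ 3.14084747e+00  6.58329062e-04 -6.70562183e-02]
cap px [276.9  84.5  23.8] {'wide': [0.5425, 0.032], 'slim': [0.5414, 0.0319], 'tall': [0.54, 0.0318], 'small': [0.5429, 0.0321]}
cap px [278.2 148.3  30. ] {'wide': [0.4935, 0.0346], 'slim': [0.4953, 0.0343], 'tall': [0.4973, 0.034], 'small': [0.4929, 0.0347]}
cap px [280.8 313.   64.2] {'wide': [0.3322, 0.0436], 'slim': [0.3437, 0.0428], 'tall': [0.3566, 0.0419], 'small': [0.3284, 0.0439]}
cap px [276.9  84.5  23.8] {'wide': [0.533, 0.0311], 'slim': [0.5319, 0.0309], 'tall': [0.5306, 0.0308], 'small': [0.5334, 0.0311]}
cap px [278.2 148.3  30. ] {'wide': [0.508, 0.0324], 'slim': [0.5098, 0.0321], 'tall': [0.5118, 0.0318], 'small': [0.5074, 0.0325]}
cap px [280.8 313.   64.2] {'wide': [0.4256, 0.037], 'slim': [0.437, 0.0362], 'tall': [0.45, 0.0353], 'small': [0.4217, 0.0373]}
[0.4464817  0.03489623 0.2158033 ]
```

Only about 2 mm of slack is left for the tall jar, so I'll use it to find the wide jar's edge and nudge that jar along gently, with the tall jar held just above the rim.

>>> apply_moves(
  increments=[
    {"dp": [-5, 2, 0], "rot": [0, 0, 0], "jaw": -1},
    {"dp": [-10, 2, -20], "rot": [0, 0, 0], "jaw": -1},
    {"dp": [-10, 2, -45], "rot": [0, 0, 0], "jaw": -1},
    {"dp": [-10, 2, -68], "rot": [0, 0, 0], "jaw": -1},
    {"dp": [-10, 2, -71], "rot": [0, 0, 0], "jaw": -1},
  ],
)

```text
clock: 32.5
position: [0.4335, 0.0377, 0.1424]
ee_rot: [3.141, 0.007, -0.067]
contact_force: [-1.6, 0.3, -2.1]
opening: 0.528
grip_force: 42.2
```

>>> apply_moves(
  increments=[
    {"dp": [0, 0, 0], "rot": [0, 0, 0], "jaw": -1},
    {"dp": [2, 0, 0], "rot": [0, 0, 0], "jaw": -1},
    {"dp": [4, 0, 0], "rot": [0, 0, 0], "jaw": -1},
    {"dp": [6, 0, 0], "rot": [0, 0, 0], "jaw": -1},
    {"dp": [6, 0, 0], "rot": [0, 0, 0], "jaw": -1},
  ],
)

```text
clock: 33.0
position: [0.4436, 0.0382, 0.1459]
ee_rot: [-3.141, -0.002, -0.066]
contact_force: [-0.8, -0.6, -1.3]
opening: 0.528
grip_force: 42.1
```

>>> apply_moves(
  increments=[
    {"dp": [1, 0, 0], "rot": [0, 0, 0], "jaw": -1},
    {"dp": [2, 0, 0], "rot": [0, 0, 0], "jaw": -1},
    {"dp": [3, 0, 0], "rot": [0, 0, 0], "jaw": -1},
    {"dp": [3, 0, 0], "rot": [0, 0, 0], "jaw": -1},
  ],
)

```text
clock: 33.4
position: [0.4457, 0.0382, 0.145]
ee_rot: [-3.142, -0.0, -0.066]
contact_force: [-0.1, -0.1, -1.5]
opening: 0.525
grip_force: 42.1
```

>>> apply_moves(
  increments=[
    {"dp": [1, 0, 0], "rot": [0, 0, 0], "jaw": -1},
    {"dp": [2, 0, 0], "rot": [0, 0, 0], "jaw": -1},
    {"dp": [3, 0, 0], "rot": [0, 0, 0], "jaw": -1},
    {"dp": [3, 0, 0], "rot": [0, 0, 0], "jaw": -1},
  ],
)

```text
clock: 33.8
position: [0.4488, 0.0382, 0.1451]
ee_rot: [-3.142, -0.0, -0.066]
contact_force: [0.5, 0.8, -2.0]
opening: 0.533
grip_force: 42.1
```

Run:
```python
from h import *
s=arm.sense(); print(s["clock"],s["position"],s["ee_rot"])
f=wrist(); caps(f,.005); show(f,"w12");caps(f,s["position"][2]-.0885)
```

```text
33.8 [0.44875726 0.03822158 0.1450563 ] [-3.14154650e+00 -1.99081627e-04 -6.56078894e-02]
cap px [282.   78.5  33.1] {'wide': [0.5424, 0.0319], 'slim': [0.541, 0.032], 'tall': [0.5394, 0.0322], 'small': [0.5429, 0.0319]}
cap px [283.3 165.5  41.2] {'wide': [0.4939, 0.0344], 'slim': [0.4965, 0.0343], 'tall': [0.4995, 0.0342], 'small': [0.493, 0.0344]}
cap px [280.6 312.9  64. ] {'wide': [0.3887, 0.0432], 'slim': [0.4002, 0.0424], 'tall': [0.4131, 0.0414], 'small': [0.3849, 0.0435]}
cap px [282.   78.5  33.1] {'wide': [0.5375, 0.0323], 'slim': [0.5361, 0.0325], 'tall': [0.5345, 0.0326], 'small': [0.538, 0.0323]}
cap px [283.3 165.5  41.2] {'wide': [0.503, 0.0341], 'slim': [0.5056, 0.034], 'tall': [0.5086, 0.0339], 'small': [0.5021, 0.0341]}
cap px [280.6 312.9  64. ] {'wide': [0.428, 0.0404], 'slim': [0.4395, 0.0396], 'tall': [0.4524, 0.0386], 'small': [0.4242, 0.0406]}
```

View pics/w12.png

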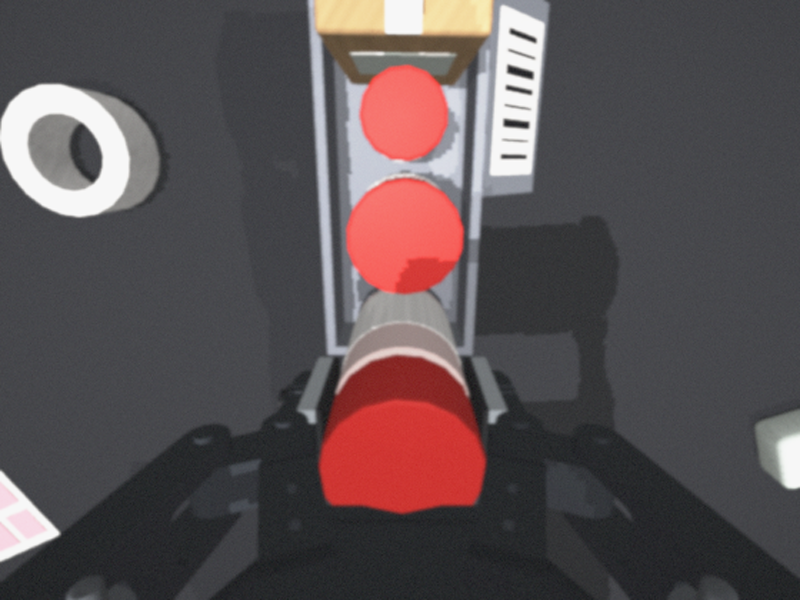

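>>> apply_moves(
  increments=[
    {"dp": [1, 0, 0], "rot": [0, 0, 0], "jaw": -1},
    {"dp": [2, 0, 0], "rot": [0, 0, 0], "jaw": -1},
    {"dp": [3, 0, 0], "rot": [0, 0, 0], "jaw": -1},
    {"dp": [3, 0, 0], "rot": [0, 0, 0], "jaw": -1},
  ],
)

```text
clock: 34.25
position: [0.4514, 0.0382, 0.145]
ee_rot: [-3.142, 0.001, -0.066]
contact_force: [-0.8, 0.6, -1.9]
opening: 0.524
grip_force: 42.1
```

Run:
```python
from h import *
s=arm.sense(); print(s["clock"],s["position"],s["contact_force"])
f=wrist(); caps(f,.005)
for v in (345,355): print(np.round(onz(f,400*.7,v*.7,.045),4))
g=cv2.cvtColor(f["image"],cv2.COLOR_BGR2GRAY); print(g[225:260,236].tolist(),[np.round(onz(f,236,v,.045)[0],4) for v in (235,240,245,250)])
print(g[225:260,326].tolist())
```

```text
34.25 [0.45141909 0.03822403 0.1449755 ] [-0.82096049  0.63208969 -1.91126906]
cap px [282.6  83.4  32.9] {'wide': [0.5425, 0.0318], 'slim': [0.5413, 0.0319], 'tall': [0.5399, 0.0321], 'small': [0.5429, 0.0317]}
cap px [283.6 167.2  41.4] {'wide': [0.4955, 0.0343], 'slim': [0.4982, 0.0342], 'tall': [0.5013, 0.0341], 'small': [0.4946, 0.0343]}
cap px [280.4 312.9  63.9] {'wide': [0.3915, 0.0433], 'slim': [0.4029, 0.0425], 'tall': [0.4159, 0.0415], 'small': [0.3876, 0.0436]}
[0.424  0.0416 0.045 ]
[0.4175 0.042  0.045 ]
[70, 71, 73, 74, 76, 77, 76, 79, 81, 81, 82, 83, 85, 89, 89, 88, 93, 92, 102, 110, 132, 161, 172, 170, 147, 108, 69, 44, 38, 37, 36, 30, 34, 34, 34] [np.float64(0.4323), np.float64(0.4278), np.float64(0.4232), np.float64(0.4186)]
[120, 121, 122, 125, 127, 125, 126, 128, 131, 132, 135, 134, 132, 133, 133, 137, 132, 134, 134, 136, 138, 137, 138, 133, 117, 88, 61, 43, 34, 34, 31, 34, 35, 36, 39]
```

>>> apply_moves(
  increments=[
    {"dp": [1.5, 0, 0], "rot": [0, 0, 0], "jaw": -1},
    {"dp": [1.5, 0, 0], "rot": [0, 0, 0], "jaw": -1},
    {"dp": [-1, 0, 0], "rot": [0, 0, 0], "jaw": -1},
    {"dp": [-1.5, 0, 0], "rot": [0, 0, 0], "jaw": -1},
    {"dp": [-1.5, 0, 0], "rot": [0, 0, 0], "jaw": -1},
  ],
)

```text
clock: 34.8
position: [0.4499, 0.0382, 0.145]
ee_rot: [-3.142, -0.0, -0.066]
contact_force: [-0.8, 0.9, -0.7]
opening: 0.53
grip_force: 42.1
```

>>> apply_moves(
  increments=[
    {"dp": [0, 0, -6], "rot": [0, 0, 0], "jaw": -1},
    {"dp": [0, 0, -12], "rot": [0, 0, 0], "jaw": -1},
    {"dp": [0, 0, -18], "rot": [0, 0, 0], "jaw": -1},
    {"dp": [0, 0, -18], "rot": [0, 0, 0], "jaw": -1},
  ],
)

```text
clock: 35.2
position: [0.4492, 0.0382, 0.1258]
ee_rot: [3.141, 0.002, -0.066]
contact_force: [-0.2, 0.5, -1.8]
opening: 0.532
grip_force: 42.2
```

Past the rim with no contact force, so continuing down.

>>> apply_moves(
  increments=[
    {"dp": [0, 0, -8], "rot": [0, 0, 0], "jaw": -1},
    {"dp": [0, 0, -16], "rot": [0, 0, 0], "jaw": -1},
    {"dp": [0, 0, -24], "rot": [0, 0, 0], "jaw": -1},
    {"dp": [0, 0, -30], "rot": [0, 0, 0], "jaw": -1},
    {"dp": [0, 0, -31], "rot": [0, 0, 0], "jaw": -1},
  ],
)

```text
clock: 35.7
position: [0.4493, 0.0382, 0.0949]
ee_rot: [3.141, 0.002, -0.066]
contact_force: [-0.0, 0.5, -1.9]
opening: 0.529
grip_force: 42.2
```

>>> apply_moves(
  increments=[
    {"dp": [0, 0, -2], "rot": [0, 0, 0], "jaw": -1},
    {"dp": [0, 0, -4], "rot": [0, 0, 0], "jaw": -1},
    {"dp": [0, 0, -6], "rot": [0, 0, 0], "jaw": -1},
    {"dp": [0, 0, -6], "rot": [0, 0, 0], "jaw": -1},
  ],
)

```text
clock: 36.1
position: [0.4511, 0.0382, 0.0932]
ee_rot: [3.141, 0.0, -0.065]
contact_force: [-6.5, 0.7, 20.6]
opening: 0.531
grip_force: 44.4
```

>>> apply_moves(
  increments=[
    {"dp": [0, 0, 3], "rot": [0, 0, 0], "jaw": 1},
    {"dp": [0, 0, 4], "rot": [0, 0, 0], "jaw": 1},
    {"dp": [0, 0, 4], "rot": [0, 0, 0], "jaw": 1},
    {"dp": [0, 0, 4], "rot": [0, 0, 0], "jaw": 1},
    {"dp": [0, 0, 4], "rot": [0, 0, 0], "jaw": 1},
  ],
)

```text
clock: 36.6
position: [0.4498, 0.0382, 0.0937]
ee_rot: [3.142, 0.001, -0.066]
contact_force: [-0.3, 0.0, -0.9]
opening: 1.002
grip_force: 0.0
```

>>> apply_moves(
  increments=[
    {"dp": [0, 0, 35], "rot": [0, 0, 0], "jaw": 1},
    {"dp": [0, 0, 80], "rot": [0, 0, 0], "jaw": 1},
    {"dp": [0, -20, 120], "rot": [0, 0, 3], "jaw": 1},
    {"dp": [0, -55, 150], "rot": [0, 0, 6], "jaw": 1},
    {"dp": [0, -97, 155], "rot": [0, 0, 10], "jaw": 1},
  ],
)

```text
clock: 37.1
position: [0.453, -0.0596, 0.2537]
ee_rot: [3.139, -0.009, 0.114]
contact_force: [0.8, 0.1, 0.2]
opening: 0.998
grip_force: 0.0
```

Run:
```python
from h import *
import pickle
s=arm.sense(); print(s["clock"],s["position"],s["ee_rot"])
f=wrist(); caps(f,.005); show(f,"w13"); pickle.dump(f,open("w13.pkl","wb"))
t=arm.grab_frame("scene"); cv2.imwrite("pics/s13.png",cv2.resize(np.hstack([t["image"][170:320,200:350],cv2.resize(f["image"],(200,150))]),(800,343),interpolation=cv2.INTER_CUBIC))
```

```text
37.1 [ 0.45300159 -0.05962808  0.25373284] [ 3.1388808  -0.00900805  0.11424861]
cap px [193.9  86.9  22.1] {'wide': [0.5423, 0.0298], 'slim': [0.5416, 0.0256], 'tall': [0.5408, 0.0209], 'small': [0.5426, 0.0312]}
cap px [188.4 138.3  28.1] {'wide': [0.4964, 0.0338], 'slim': [0.498, 0.0294], 'tall': [0.4999, 0.0244], 'small': [0.4958, 0.0352]}
cap px [172.5 193.   28.9] {'wide': [0.4409, 0.0484], 'slim': [0.4455, 0.0432], 'tall': [0.4506, 0.0374], 'small': [0.4394, 0.0501]}
```

View pics/s13.png

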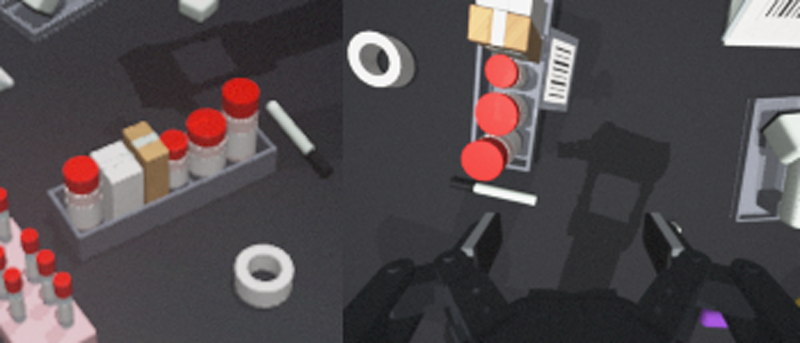

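All six stand upright in the row. The left view shows slim (82,190), white (115,180), brown (150,160), small (173,160), wide (206,145) and tall (241,120). Now the scanner.

>>> apply_moves(
  increments=[
    {"dp": [0, -42, 0], "rot": [0, 0, 1], "jaw": 1},
    {"dp": [0, -84, 0], "rot": [0, 0, 2], "jaw": 1},
    {"dp": [0, -126, 0], "rot": [0, 0, 3.3], "jaw": 1},
    {"dp": [0, -168, 0], "rot": [0, 0, 3.3], "jaw": 1},
    {"dp": [0, -210, 0], "rot": [0, 0, 3.3], "jaw": 1},
  ],
)

```text
clock: 37.7
position: [0.4496, -0.2693, 0.2479]
ee_rot: [-3.14, 0.001, 0.166]
contact_force: [0.4, -0.3, 0.0]
opening: 1.002
grip_force: 0.0
```

>>> apply_moves(
  increments=[
    {"dp": [0, -42, 0], "rot": [0, 0, 0], "jaw": 1},
    {"dp": [0, -84, 0], "rot": [0, 0, 0], "jaw": 1},
    {"dp": [0, -110, 0], "rot": [0, 0, 0], "jaw": 1},
    {"dp": [0, -110, 0], "rot": [0, 0, 0], "jaw": 1},
    {"dp": [0, -110, 0], "rot": [0, 0, 0], "jaw": 1},
  ],
)

```text
clock: 38.2
position: [0.4497, -0.3779, 0.2476]
ee_rot: [-3.138, 0.001, 0.165]
contact_force: [-0.6, 0.9, -0.3]
opening: 1.002
grip_force: 0.0
```

Run:
```python
from h import *
import pickle
def label(f,box,z,n):
    x0,y0,x1,y1=box; m=np.zeros(f["image"].shape[:2],np.uint8); m[y0:y1,x0:x1]=f["image"][y0:y1,x0:x1].min(2)>140
    m=cv2.morphologyEx(m,cv2.MORPH_CLOSE,np.ones((9,9),np.uint8)); k=max(cv2.findContours(m,0,1)[0],key=cv2.contourArea); r=cv2.minAreaRect(k); print(n,r); quad(f,cv2.boxPoints(r),z,1)
f=pickle.load(open("w13.pkl","rb")); label(f,(246,40,290,140),.023,"clabel")
s=arm.sense(); print(s["clock"],s["position"],s["ee_rot"])
f=wrist(); show(f,"w14"); pickle.dump(f,open("w14.pkl","wb"))
```

```text
clabel ((262.20721435546875, 86.57195281982422), (35.51055145263672, 78.906982421875), 9.688786506652832)
[ 0.5534 -0.0265]
  side 83 ang -5.0
  side 40 ang -92.7
38.2 [ 0.44968549 -0.37787015  0.247564  ] [-3.13845352e+00  1.25294882e-03  1.65290837e-01]
```

View pics/w14.png

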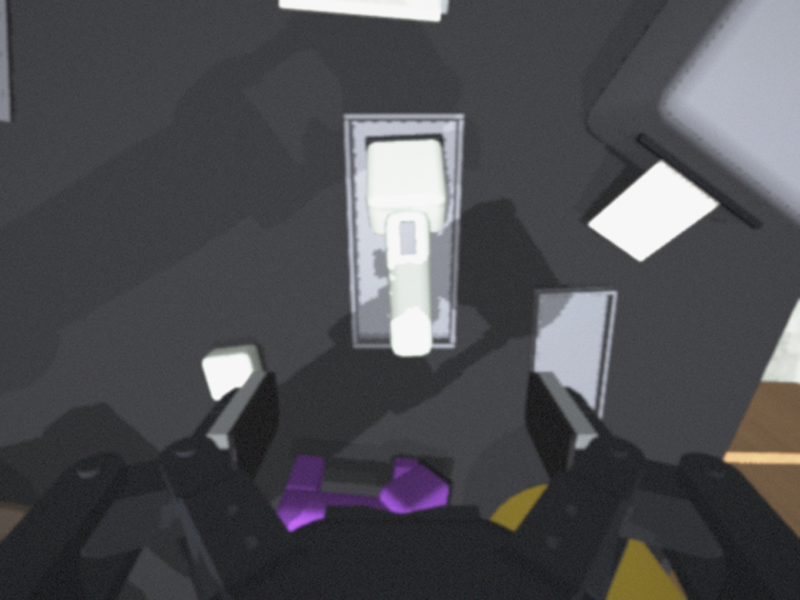

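The white scanner lies in the large tray (corners (345,115), (463,115), (455,348), (355,348)), its handle running from (407,215) to (411,355), nose up. The purple look-alike at (360,490) and the small tray at (575,340) are left alone.

Run:
```python
from h import *
import pickle
f=pickle.load(open("w14.pkl","rb"))
a=onz(f,407*.7,215*.7,.079);b=onz(f,411*.7,355*.7,.074);d=a-b; th=np.arctan2(d[1],d[0]); print(a,b,np.degrees(th),np.linalg.norm(d[:2]))
e=np.array([np.cos(th),np.sin(th)]); print("grip est rear",b[:2]+.065*e,"front", a[:2]-.035*e)
quad(f,[(345,115),(463,115),(455,348),(355,348)],.02)
t=pickle.load(open("top.pkl","rb"))
# docket: bars (dark) inside white board in top image
box=t["image"][140:190,340:400]; g=cv2.cvtColor(box,cv2.COLOR_BGR2GRAY)
m=(g>150).astype(np.uint8); k=max(cv2.findContours(m,0,1)[0],key=cv2.contourArea); fill=cv2.drawContours(np.zeros_like(m),[k],-1,1,-1)
er=cv2.erode(fill,np.ones((7,7),np.uint8)); d=(er>0)&(g<110); v,u=np.nonzero(d); u=u+340.; v=v+140.; print(u.min(),u.max(),v.min(),v.max(),np.median(v))
c=((u.min()+u.max())/2,(v.min()+v.max())/2); print("docket", onz(t,*c,.04))
# also scene camera
s=pickle.load(open("scene.pkl","rb")); print("docket label in scene",proj(s,onz(t,*c,.04)))
r=cv2.minAreaRect(k+np.array([[340,140]])); print(r, [np.round(onz(t,x,y,.04)[:2],3) for x,y in cv2.boxPoints(r)])
```

```text
[ 0.48883532 -0.37387896  0.079     ] [ 0.38193721 -0.39513047  0.074     ] 11.243891877339722 0.10899005620562097
grip est rear [ 0.4456896 -0.3824564] front [ 0.45450711 -0.38070346]
[ 0.4596 -0.3772]
  side 91 ang -80.6
  side 197 ang -170.3
366.0 375.0 158.0 166.0 162.0
docket [ 0.6636098  -0.31167023  0.04      ]
docket label in scene (np.float64(183.63016985587737), np.float64(192.8170921359636))
((370.5381774902344, 160.99705505371094), (35.203697204589844, 49.39254379272461), 85.60128784179688) [array([ 0.71, -0.24]), array([ 0.723, -0.378]), array([ 0.623, -0.383]), array([ 0.611, -0.247])]
```

>>> apply_moves(
  increments=[
    {"dp": [0.5, -4, -40], "rot": [0, 0, 0.7], "jaw": 1},
    {"dp": [0.5, -4, -85], "rot": [0, 0, 0.7], "jaw": 1},
    {"dp": [0.5, -4, -130], "rot": [0, 0, 0.7], "jaw": 1},
    {"dp": [0.5, -4, -165], "rot": [0, 0, 0.7], "jaw": 1},
    {"dp": [0.5, -4, -187], "rot": [0, 0, 0.7], "jaw": 1},
  ],
)

```text
clock: 38.75
position: [0.449, -0.3788, 0.0585]
ee_rot: [-3.136, 0.003, 0.18]
contact_force: [-0.5, 0.5, 0.1]
opening: 1.001
grip_force: 0.0
```

>>> apply_moves(
  increments=[
    {"dp": [0, 0, 0], "rot": [0, 0, 0], "jaw": 1},
    {"dp": [0, 0, 0], "rot": [0, 0, 0], "jaw": -1},
    {"dp": [0, 0, 0], "rot": [0, 0, 0], "jaw": -1},
    {"dp": [0, 0, 0], "rot": [0, 0, 0], "jaw": -1},
    {"dp": [0, 0, 0], "rot": [0, 0, 0], "jaw": -1},
  ],
  squeeze=70,
)

```text
clock: 39.25
position: [0.4516, -0.3836, 0.064]
ee_rot: [3.139, -0.002, 0.179]
contact_force: [-0.4, -0.5, 1.5]
opening: 0.363
grip_force: 68.7
```

>>> apply_moves(
  increments=[
    {"dp": [0, 0, 0], "rot": [0, 0, 0], "jaw": -1},
    {"dp": [0, 0, 0], "rot": [0, 0, 0], "jaw": -1},
    {"dp": [0, 0, 0], "rot": [0, 0, 0], "jaw": -1},
  ],
)

```text
clock: 39.55
position: [0.4516, -0.3837, 0.064]
ee_rot: [3.139, -0.002, 0.178]
contact_force: [-0.0, 1.8, 6.1]
opening: 0.366
grip_force: 69.3
```

>>> apply_moves(
  increments=[
    {"dp": [0, 0, 15], "rot": [0, 0, 0], "jaw": -1},
    {"dp": [0, 0, 40], "rot": [0, 0, 0], "jaw": -1},
    {"dp": [0, 0, 75], "rot": [0, 0, 0], "jaw": -1},
    {"dp": [0, 0, 110], "rot": [0, 0, 0], "jaw": -1},
    {"dp": [0, 0, 120], "rot": [0, 0, 0], "jaw": -1},
  ],
)

```text
clock: 40.05
position: [0.4525, -0.3849, 0.1871]
ee_rot: [3.134, -0.005, 0.179]
contact_force: [0.2, -1.2, -2.0]
opening: 0.364
grip_force: 69.2
```

>>> apply_moves(
  increments=[
    {"dp": [6, 15, 0], "rot": [0, 0, 7.6], "jaw": -1},
    {"dp": [15, 34, 0], "rot": [0, 0, 15.2], "jaw": -1},
    {"dp": [24, 54, 0], "rot": [0, 0, 22.8], "jaw": -1},
    {"dp": [34, 74, 0], "rot": [0, 0, 30.4], "jaw": -1},
    {"dp": [43, 94, 0], "rot": [0, 0, 38], "jaw": -1},
  ],
)

```text
clock: 40.55
position: [0.493, -0.2875, 0.1808]
ee_rot: [-3.14, 0.0, 0.847]
contact_force: [0.3, -0.3, -1.7]
opening: 0.366
grip_force: 69.1
```

>>> apply_moves(
  increments=[
    {"dp": [10, 20, 0], "rot": [0, 0, 7.6], "jaw": -1},
    {"dp": [20, 40, -10], "rot": [0, 0, 15.2], "jaw": -1},
    {"dp": [30, 63, -20], "rot": [0, 0, 22.8], "jaw": -1},
    {"dp": [40, 85, -30], "rot": [0, 0, 30.4], "jaw": -1},
    {"dp": [50, 98, -40], "rot": [0, 0, 38], "jaw": -1},
  ],
)

```text
clock: 41.05
position: [0.5426, -0.1888, 0.1404]
ee_rot: [-3.139, -0.001, 1.511]
contact_force: [0.2, -1.3, -1.9]
opening: 0.365
grip_force: 69.1
```

>>> apply_moves(
  increments=[
    {"dp": [0, 3, -4], "rot": [0, 0, 0], "jaw": -1},
    {"dp": [0, 7, -7], "rot": [0, 0, 0], "jaw": -1},
    {"dp": [0, 7, -7], "rot": [0, 0, 0], "jaw": -1},
    {"dp": [0, 7, -7], "rot": [0, 0, 0], "jaw": -1},
  ],
)

```text
clock: 41.45
position: [0.5432, -0.1845, 0.1352]
ee_rot: [3.141, 0.0, 1.503]
contact_force: [-0.1, -0.1, -2.3]
opening: 0.367
grip_force: 69.2
```

```bash
cat >> h.py <<'E'
def aim(lab,n):
    s=arm.sense(); M=T(s); x=M[:3,0]; up=-M[:3,2]; g=M[:3,3]+.002*up; w=g+.083*x-.042*up; los=(x-up)/2**.5
    d=np.array(lab)-w; a=d@los; r=d-a*los; print(s["clock"],"pos",np.round(s["position"],4),"dist",round(a,4),"off side",round(r@M[:3,1],4),"off perp",round(r@((x+up)/2**.5),4),"ang",round(np.degrees(np.arccos(-los@np.array(n))),1))
E
python3 - <<'E'
from h import *
aim([.553,-.029,.023],[-.047,-.706,.707])
f=wrist(); show(f,"w15"); aim([.553,-.029,.023],[-.047,-.706,.707])
# refine the label (white blob near predicted pixel)
u,v=proj(f,[.553,-.029,.023]); print("pred px",u,v)
m=(f["image"].min(2)>130).astype(np.uint8); m=cv2.morphologyEx(m,cv2.MORPH_CLOSE,np.ones((9,9),np.uint8))
for mm,s,c in blobs(m,300): print(s,c)
E
```

```text
41.45 pos [ 0.5432 -0.1845  0.1352] dist 0.1025 off side -0.0008 off perp 0.0005 ang nan
41.5 pos [ 0.5435 -0.1847  0.1355] dist 0.1028 off side -0.0011 off perp 0.0004 ang nan
pred px 280.6559516598976 -7.342961824242053
[ 224    0  113   26 2743] [279.87896464  11.84433102]
[  212    85   135   274 25359] [278.88852084 199.14842857]
[   0  255   64   52 2086] [ 29.81399808 280.83557047]
[ 362  254  136  104 6488] [436.6852651  296.57583231]
[150 355  41  56 712] [171.69803371 386.06741573]h.py:38: RuntimeWarning: invalid value encountered in arccos
  d=np.array(lab)-w; a=d@los; r=d-a*los; print(s["clock"],"pos",np.round(s["position"],4),"dist",round(a,4),"off side",round(r@M[:3,1],4),"off perp",round(r@((x+up)/2**.5),4),"ang",round(np.degrees(np.arccos(-los@np.array(n))),1))
```

>>> apply_moves(
  increments=[
    {"dp": [0, 0, 0], "rot": [0, 0, 0], "jaw": -1},
    {"dp": [0, 0, 0], "rot": [0, 0, 0], "jaw": -1},
    {"dp": [0, 0, 0], "rot": [0, 0, 0], "jaw": -1},
    {"dp": [0, 0, 0], "rot": [0, 0, 0], "jaw": -1},
    {"dp": [0, 0, 0], "rot": [0, 0, 0], "jaw": -1},
  ],
)

```text
clock: 42.0
position: [0.5436, -0.1838, 0.1351]
ee_rot: [3.142, 0.0, 1.505]
contact_force: [0.9, 0.6, -2.1]
opening: 0.366
grip_force: 69.2
```

>>> apply_moves(
  increments=[
    {"dp": [0, 0, 0], "rot": [0, 0, 0], "jaw": -1},
    {"dp": [0, 0, 0], "rot": [0, 0, 0], "jaw": -1},
    {"dp": [0, 0, 0], "rot": [0, 0, 0], "jaw": -1},
    {"dp": [0, 0, 0], "rot": [0, 0, 0], "jaw": -1},
    {"dp": [0, 0, 0], "rot": [0, 0, 0], "jaw": -1},
  ],
)

```text
clock: 42.5
position: [0.5435, -0.1838, 0.135]
ee_rot: [-3.142, -0.0, 1.505]
contact_force: [-0.4, 0.5, -1.5]
opening: 0.366
grip_force: 69.2
```

>>> apply_moves(
  increments=[
    {"dp": [0, 0, 0], "rot": [0, 0, 0], "jaw": -1},
    {"dp": [0, 0, 0], "rot": [0, 0, 0], "jaw": -1},
    {"dp": [0, 0, 0], "rot": [0, 0, 0], "jaw": -1},
    {"dp": [0, 0, 0], "rot": [0, 0, 0], "jaw": -1},
    {"dp": [0, 0, 0], "rot": [0, 0, 0], "jaw": -1},
  ],
)

```text
clock: 43.0
position: [0.5436, -0.1838, 0.135]
ee_rot: [3.142, 0.0, 1.505]
contact_force: [0.9, 0.1, -1.9]
opening: 0.367
grip_force: 69.2
```

>>> apply_moves(
  increments=[
    {"dp": [0, 0, 0], "rot": [0, 0, 0], "jaw": -1},
    {"dp": [0, 0, 0], "rot": [0, 0, 0], "jaw": -1},
    {"dp": [0, 0, 0], "rot": [0, 0, 0], "jaw": -1},
    {"dp": [0, 0, 0], "rot": [0, 0, 0], "jaw": -1},
    {"dp": [0, 0, 0], "rot": [0, 0, 0], "jaw": -1},
  ],
)

```text
clock: 43.5
position: [0.5436, -0.1838, 0.135]
ee_rot: [3.142, 0.0, 1.505]
contact_force: [0.7, 0.2, -1.5]
opening: 0.362
grip_force: 69.2
```

Run:
```python
from h import *
aim([.553,-.029,.023],[-.047,-.705,.706])
# scanner attitude in the grip, side view from the scene camera: where the head should be
t=arm.grab_frame("scene"); s=arm.sense(); M=T(s); print(s["clock"])
for n,p in(("rear",(-.065,0,-.002)),("window",(.083,0,.040)),("label",None)):
    P=np.array([.553,-.029,.023]) if p is None else M[:3,:3]@p+M[:3,3]
    print(n,np.round(P,3),np.round(proj(t,P)))
```

```text
43.5 pos [ 0.5436 -0.1838  0.135 ] dist 0.1019 off side -0.0007 off perp 0.0 ang 2.8
43.55
rear [ 0.539 -0.249  0.137] [225. 165.]
window [ 0.549 -0.101  0.095] [249. 203.]
label [ 0.553 -0.029  0.023] [261. 235.]
```

>>> apply_moves(
  increments=[
    {"dp": [-3, -25, 15], "rot": [0, 0, -8], "jaw": -1},
    {"dp": [-8, -50, 30], "rot": [0, 0, -16], "jaw": -1},
    {"dp": [-14, -75, 45], "rot": [0, 0, -24], "jaw": -1},
    {"dp": [-20, -100, 45], "rot": [0, 0, -32], "jaw": -1},
    {"dp": [-26, -120, 45], "rot": [0, 0, -40], "jaw": -1},
  ],
)

```text
clock: 44.05
position: [0.5178, -0.3055, 0.1811]
ee_rot: [3.139, -0.0, 0.801]
contact_force: [-0.3, 1.3, -2.3]
opening: 0.364
grip_force: 69.4
```

>>> apply_moves(
  increments=[
    {"dp": [-2, -10, 0], "rot": [0, 0, -8], "jaw": -1},
    {"dp": [-4, -18, 0], "rot": [0, 0, -16], "jaw": -1},
    {"dp": [-5, -24.6, 0], "rot": [0, 0, -24], "jaw": -1},
    {"dp": [-5, -24.6, 0], "rot": [0, 0, -32], "jaw": -1},
    {"dp": [-5, -24.6, 0], "rot": [0, 0, -40.7], "jaw": -1},
  ],
)

```text
clock: 44.55
position: [0.5123, -0.3287, 0.1799]
ee_rot: [-3.141, 0.0, 0.092]
contact_force: [-0.2, -0.5, -2.1]
opening: 0.366
grip_force: 69.4
```

>>> apply_moves(
  increments=[
    {"dp": [0, 0, -10], "rot": [0, 0, 0], "jaw": -1},
    {"dp": [0, 0, -20], "rot": [0, 0, 0], "jaw": -1},
    {"dp": [0, 0, -28], "rot": [0, 0, 0], "jaw": -1},
    {"dp": [0, 0, -29], "rot": [0, 0, 0], "jaw": -1},
    {"dp": [0, 0, -29], "rot": [0, 0, 0], "jaw": -1},
  ],
)

```text
clock: 45.05
position: [0.5121, -0.328, 0.15]
ee_rot: [-3.14, 0.001, 0.099]
contact_force: [-0.2, -0.8, -1.0]
opening: 0.364
grip_force: 69.3
```

Run:
```python
from h import *
L=[.665,-.312,.040]; n=[-.703,-.068,.706]
f=wrist(); show(f,"w16"); aim(L,n); print("pred",proj(f,L))
m=(f["image"].min(2)>130).astype(np.uint8); m[120:]=0
for mm,s,c in blobs(m,200): print(s,c)
g=cv2.cvtColor(f["image"],cv2.COLOR_BGR2GRAY)
for r in range(0,110,6): print(r,"".join("#" if x>130 else "." for x in g[r,120:440:4]))
```

```text
45.1 pos [ 0.5125 -0.3283  0.1507] dist 0.0997 off side -0.0011 off perp -0.0002 ang 3.0
pred (np.float64(280.85227968318964), np.float64(-7.230930290647166))
[  187     0   188    70 11150] [280.92977578  33.45255605]
[ 218   85  120   35 3922] [277.76160122 102.80979092]
0 .................#############.####..##.####..##################................
6 ..................############.##.#..##.####..####.#############................
12 ..................############.##.##.##.####..####.############.................
18 ..................############.#####.##.####.#####.############.................
24 ...................############################################.................
30 ...................###########################################..................
36 ...................###########################################..................
42 ....................#########################################...................
48 ....................#########################################...................
54 .....................########################################...................
60 ......................######################################....................
66 ......................#####################################.....................
72 ................................................................................
78 ................................................................................
84 ................................................................................
90 ..........................############################..........................
96 ..........................############################..........................
102 .........................#############################..........................
108 .........................##############################.........................
```

>>> apply_moves(
  increments=[
    {"dp": [0, 0, 0], "rot": [0, 0, 0], "jaw": -1},
    {"dp": [0, 0, 0], "rot": [0, 0, 0], "jaw": -1},
    {"dp": [0, 0, 0], "rot": [0, 0, 0], "jaw": -1},
    {"dp": [0, 0, 0], "rot": [0, 0, 0], "jaw": -1},
    {"dp": [0, 0, 0], "rot": [0, 0, 0], "jaw": -1},
  ],
)

```text
clock: 45.6
position: [0.5126, -0.3285, 0.1512]
ee_rot: [3.141, -0.0, 0.099]
contact_force: [-0.4, -0.3, -2.2]
opening: 0.366
grip_force: 69.3
```

>>> apply_moves(
  increments=[
    {"dp": [0, 0, 0], "rot": [0, 0, 0], "jaw": -1},
    {"dp": [0, 0, 0], "rot": [0, 0, 0], "jaw": -1},
    {"dp": [0, 0, 0], "rot": [0, 0, 0], "jaw": -1},
    {"dp": [0, 0, 0], "rot": [0, 0, 0], "jaw": -1},
    {"dp": [0, 0, 0], "rot": [0, 0, 0], "jaw": -1},
  ],
)

```text
clock: 46.1
position: [0.5125, -0.3284, 0.151]
ee_rot: [-3.142, 0.0, 0.099]
contact_force: [-0.1, 0.0, -1.8]
opening: 0.364
grip_force: 69.3
```

>>> apply_moves(
  increments=[
    {"dp": [0, 0, 0], "rot": [0, 0, 0], "jaw": -1},
    {"dp": [0, 0, 0], "rot": [0, 0, 0], "jaw": -1},
    {"dp": [0, 0, 0], "rot": [0, 0, 0], "jaw": -1},
    {"dp": [0, 0, 0], "rot": [0, 0, 0], "jaw": -1},
    {"dp": [0, 0, 0], "rot": [0, 0, 0], "jaw": -1},
  ],
)

```text
clock: 46.6
position: [0.5126, -0.3284, 0.151]
ee_rot: [-3.142, 0.0, 0.099]
contact_force: [-0.1, -0.3, -1.9]
opening: 0.367
grip_force: 69.3
```

>>> apply_moves(
  increments=[
    {"dp": [0, 0, 0], "rot": [0, 0, 0], "jaw": -1},
    {"dp": [0, 0, 0], "rot": [0, 0, 0], "jaw": -1},
    {"dp": [0, 0, 0], "rot": [0, 0, 0], "jaw": -1},
    {"dp": [0, 0, 0], "rot": [0, 0, 0], "jaw": -1},
    {"dp": [0, 0, 0], "rot": [0, 0, 0], "jaw": -1},
  ],
)

```text
clock: 47.1
position: [0.5126, -0.3284, 0.151]
ee_rot: [-3.142, -0.0, 0.099]
contact_force: [0.2, -0.9, -2.0]
opening: 0.369
grip_force: 69.3
```

Run:
```python
from h import *
aim([.665,-.312,.040],[-.703,-.068,.706])
# is the docket centre right? project its expected lower edge etc. with the top view of the white board now
t=arm.grab_frame("top"); g=cv2.cvtColor(t["image"],cv2.COLOR_BGR2GRAY)
print(proj(t,[.665,-.312,.04]))
for r in range(138,186,2): print(r,"".join("#" if x>130 else "." for x in g[r,335:405]))
```

```text
47.1 pos [ 0.5126 -0.3284  0.151 ] dist 0.0999 off side -0.0013 off perp -0.0005 ang 3.0
(np.float64(370.6119333030978), np.float64(161.51233277164368))
138 ......................................................................
140 ......................................................................
142 .....................................................#####............
144 ..........................###################################.........
146 ..............##############################################..........
148 .............###############################################..........
150 .............###############################################..........
152 ............################################################..........
154 ...........#################################################..........
156 ............###############################################...........
158 ............###################.########.#####.############...........
160 ............###################.##.#####.##################.....##....
162 ............###################.##.#####.##
[... 152 characters left out ...]
#########......##........
168 ............#########################################.....##..........
170 ............#######################################......##...........
172 ............######################################.....##.............
174 ............#####################################....................#
176 ............############################............##...............#
178 .............####################....###########...##.................
180 ..............######..............##############.########.............
182 ...................................#######################............
184 ....................................##########.......#####............
```

>>> apply_moves(
  increments=[
    {"dp": [-15, -13, 10], "rot": [0, 0, 1], "jaw": -1},
    {"dp": [-30, -27, 20], "rot": [0, 0, 2], "jaw": -1},
    {"dp": [-46, -41, 20], "rot": [0, 0, 3.5], "jaw": -1},
    {"dp": [-62, -54, 20], "rot": [0, 0, 4.7], "jaw": -1},
    {"dp": [-62, -54, 20], "rot": [0, 0, 4.7], "jaw": -1},
  ],
)

```text
clock: 47.65
position: [0.4489, -0.3838, 0.1711]
ee_rot: [3.141, 0.001, 0.178]
contact_force: [-0.5, -0.3, -1.2]
opening: 0.36
grip_force: 69.2
```

>>> apply_moves(
  increments=[
    {"dp": [0, 0, 0], "rot": [0, 0, 0], "jaw": -1},
    {"dp": [0, 0, -25], "rot": [0, 0, 0], "jaw": -1},
    {"dp": [0, 0, -50], "rot": [0, 0, 0], "jaw": -1},
    {"dp": [0, 0, -75], "rot": [0, 0, 0], "jaw": -1},
    {"dp": [0, 0, -85], "rot": [0, 0, 0], "jaw": -1},
  ],
)

```text
clock: 48.15
position: [0.4498, -0.3801, 0.0833]
ee_rot: [-3.137, 0.003, 0.181]
contact_force: [-0.1, 0.5, -1.7]
opening: 0.36
grip_force: 69.3
```

>>> apply_moves(
  increments=[
    {"dp": [0, 0, -8], "rot": [0, 0, 0], "jaw": -1},
    {"dp": [0, 0, -14], "rot": [0, 0, 0], "jaw": -1},
    {"dp": [0, 0, -19], "rot": [0, 0, 0], "jaw": -1},
    {"dp": [0, 0, -22], "rot": [0, 0, 0], "jaw": -1},
    {"dp": [0, 0, -22], "rot": [0, 0, 0], "jaw": -1},
  ],
)

```text
clock: 48.65
position: [0.4509, -0.3827, 0.0644]
ee_rot: [3.141, -0.001, 0.18]
contact_force: [0.3, 0.8, -0.9]
opening: 0.365
grip_force: 69.2
```

>>> apply_moves(
  increments=[
    {"dp": [0, 0, -1], "rot": [0, 0, 0], "jaw": -1},
    {"dp": [0, 0, -2], "rot": [0, 0, 0], "jaw": -1},
    {"dp": [0, 0, -2], "rot": [0, 0, 0], "jaw": -1},
  ],
)

```text
clock: 48.95
position: [0.4509, -0.3829, 0.064]
ee_rot: [3.141, -0.0, 0.18]
contact_force: [-2.5, 2.4, 6.7]
opening: 0.367
grip_force: 70.2
```

>>> apply_moves(
  increments=[
    {"dp": [0, 0, 0], "rot": [0, 0, 0], "jaw": 1},
    {"dp": [0, 0, 0], "rot": [0, 0, 0], "jaw": 1},
    {"dp": [0, 0, 0], "rot": [0, 0, 0], "jaw": 1},
    {"dp": [0, 0, 0], "rot": [0, 0, 0], "jaw": 1},
    {"dp": [0, 0, 0], "rot": [0, 0, 0], "jaw": 1},
  ],
)

```text
clock: 49.45
position: [0.4505, -0.3824, 0.0619]
ee_rot: [-3.141, 0.0, 0.181]
contact_force: [-0.8, 0.3, 0.4]
opening: 0.998
grip_force: 0.0
```

>>> apply_moves(
  increments=[
    {"dp": [0, 0, 30], "rot": [0, 0, 0], "jaw": 1},
    {"dp": [0, 0, 75], "rot": [0, 0, 0], "jaw": 1},
    {"dp": [0, 0, 120], "rot": [0, 0, 0], "jaw": 1},
    {"dp": [0, 0, 165], "rot": [0, 0, 0], "jaw": 1},
    {"dp": [0, 0, 187], "rot": [0, 0, 0], "jaw": 1},
  ],
)

```text
clock: 49.95
position: [0.4522, -0.384, 0.2542]
ee_rot: [3.135, -0.004, 0.181]
contact_force: [1.3, -0.0, 0.3]
opening: 1.0
grip_force: 0.0
```

>>> apply_moves(
  increments=[
    {"dp": [0, 0, 0], "rot": [0, 0, 0], "jaw": 1},
    {"dp": [0, 0, 0], "rot": [0, 0, 0], "jaw": 1},
    {"dp": [0, 0, 0], "rot": [0, 0, 0], "jaw": 1},
  ],
)

```text
clock: 50.25
position: [0.4494, -0.3813, 0.2466]
ee_rot: [-3.138, 0.003, 0.181]
contact_force: [0.5, 0.4, 0.2]
opening: 0.997
grip_force: 0.0
```

Run:
```python
from h import *
import pickle
s=arm.sense(); print(s["clock"],s["position"])
f=wrist(); show(f,"w17"); o=pickle.load(open("w14.pkl","rb"))
# compare scanner blob before/after at world handle height
for n,x in(("before",o),("after",f)):
    m=(x["image"].min(2)>120).astype(np.uint8); m[:75]=0; m[260:]=0; m[:,:252]=0; m[:,312:]=0
    b=max(blobs(m,300),key=lambda q:q[1][4]); print(n,b[1],b[2],np.round(onz(x,*b[2],.07),4))
t=arm.grab_frame("scene"); p=pickle.load(open("scene.pkl","rb")); caps(t,.005)
d=cv2.absdiff(cv2.GaussianBlur(t["image"],(5,5),0),cv2.GaussianBlur(p["image"],(5,5),0)).max(2)>60
for mm,ss,c in blobs(d,25): print(ss,np.round(c))
```

```text
50.25 [ 0.44943945 -0.38129192  0.24655578]
before [ 252   80   60  170 9445] [281.90608788 162.8212811 ] [ 0.4748 -0.3732  0.07  ]
after [ 252   78   60  172 9536] [281.76572987 162.20144715] [ 0.475  -0.3759  0.07  ]
cap px [48.5 10.  49.5] {'wide': [0.619, -1.935], 'slim': [0.6259, -1.8918], 'tall': [0.6338, -1.8429], 'small': [0.6167, -1.9494]}
cap px [ 96.   42.5 105. ] {'wide': [0.5481, -1.4186], 'slim': [0.5562, -1.3837], 'tall': [0.5654, -1.3441], 'small': [0.5454, -1.4303]}
cap px [349.    4.3  15.6] {'wide': [-0.7291, -1.1217], 'slim': [-0.7007, -1.0915], 'tall': [-0.6685, -1.0573], 'small': [-0.7386, -1.1318]}
cap px [381.5  20.   22.6] {'wide': [-0.7267, -0.87], 'slim': [-0.6984, -0.8438], 'tall': [-0.6662, -0.8141], 'small': [-0.7362, -0.8787]}
cap px [396.   19.   13.2] {'wide': [-0.7968, -0.8379], 'slim': [-0.7674, -0.8122], 'tall': [-0.7339, -0.7831], 'small': [-0.8067, -0.8465]}
cap px [98.5 90.8 91.2] {'wide': [0.6885, -0.9859], 'slim': [0.6943, -0.9578], 'tall': [0.7009, -0.926], 'small': [0.6865, -0.9952]}
cap px [506.5  79.5  12.6] {'wide': [-0.7248, -0.1316], 's
[... 1985 characters left out ...]
38] [395.  53.]
[371  47  15  14 163] [378.  54.]
[208  50  27  51 689] [219.  74.]
[242  64  14   9  61] [248.  68.]
[395  73   8  10  39] [399.  78.]
[375  80  15  20 165] [381.  91.]
[440  84   8  19  82] [444.  94.]
[398  89  20  19 144] [407.  99.]
[422 102  16  13  72] [430. 110.]
[376 104  18  15 108] [385. 111.]
[398 107   6   8  39] [401. 110.]
[421 124  13   7  31] [427. 127.]
[429 129  16  19 184] [436. 138.]
[257 163  16  35 430] [265. 179.]
[ 227  204   87   54 1536] [272. 231.]
[263 244  11  14 113] [268. 250.]
[343 253  14  26 302] [349. 265.]
[367 273  27  20 313] [380. 283.]
[264 282  17  34 459] [272. 298.]
[333 299  30  41 833] [346. 319.]
[390 318  23  34 589] [400. 334.]
```

```bash
python3 -c "
from cell import arm
print(arm.close_job())"
```

```text
the job is handed in; nothing more can be done
None
```

I handed the job in at about 50 s: by the camera checks, all six containers stand upright in the crate, I held the scanner steady on the crate label and then the docket for about 2 s each, and it is back in its tray feet down; the hand-in returned no verdict.

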